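# Set up the still life for the drawing lesson

### The arm

A 6-joint arm with a two-finger parallel gripper is mounted at the origin on the work surface. World frame = base frame: x ahead of the robot, y to its left, z up, the work surface at z = 0. Lengths are in mm, angles in rad, forces in N, time in s.
With the tool pointing down it reaches from about 275 to 750 mm from the base axis. Payload 10.2 kg.
Tool frame: the origin (TCP) lies at the very end of the fingers, on their centre line; the grasp point (between the pads) lies 19 mm behind it (ctrl.grip_depth is the distance from the TCP to the grasp point, in mm); z points along the fingers, x is the direction in which the jaws open and shut, and the axes are right-handed (so a half turn about z gives the same grasp; the last joint's range is limited). The gripper opens to 85 mm and grips with 20 to 120 N. Pads are 22 mm wide; open, the fingers measure 114 mm over their backs; the gripper's body (76 mm by 85 mm) begins 54 mm behind the grasp point. The pads swing forward as they close: fully open they stand 13 mm farther back than shut.
Start: joints at [1.104, 0.313, 1.498, -0, 1.331, -0.223], TCP at [126.743, 509.477, 231.294] pointing down, gripper open.
Joint ranges: [-2.94, 2.94], [-0.97, 2.17], [0.19, 2.56], [-1.23, 4.37], [0.02, 3.11], [-2.88, 2.88]. Speed limits (rad/s): [2.39, 2.39, 3.01, 3.14, 3.14, 3.14].

### API

Orientations are given as a unit quaternion [w, x, y, z].
In Python, from rig import ctrl gives the robot as it stands.
- The arm moves only by the tool play_rows, never from a script. Its argument "motion" is a list of rows, each a list of 2 entries, a list of its own where there are three numbers: the shift along the tool's x, y, z in mm, then the turn, a rotation vector about the tool's x, y, z in degrees. A call has 1 to 20 rows; each row shifts and turns the commanded pose from where the row before left it, along the tool's axes as they then stand; what a row does not reach is not made up. A row lasts 1/12 s, in which the tool goes at most 41.7 mm and 7.16 degrees, less where a joint would pass 70% of its speed; a pose out of reach is approached as far as the arm can. A call with a gripper value outside its range is refused whole. "fingers" is the finger opening in mm, from 0 to 85.4, set as the call begins (left out, the last holds). The fingers move at their own pace and stop on an object; "squeeze" is the grip in N (left out, the last holds). Time passes only in rows, so rows that do not move let the fingers close. It gives the time, the measured TCP pose, the force and the opening at its end, in the units of the state.
- ctrl.sense(): the state, without advancing time (a new reading comes with each control period).
- ctrl.capture(name): name is "scene" or "side" or "wrist"; returns the picture (384x512x3 uint8, red, green, blue); there is no depth.
- ctrl.get_calibration(name): a dict with "K" (3x3 intrinsics, pixels), "R" (3x3) and "t" (3): a world point X has camera coordinates R X + t; the wrist camera has in their place "tool_from_camera" (4x4, takes a point from camera to tool coordinates, whose origin is the TCP and whose axes are the tool frame's). Camera axes: x right, y down, z forward; pixel columns grow to the right and rows downward; lengths in mm; the calibration is good to about 2 mm. A picture is of the moment at which its call begins: read the wrist's pose just before it. get_calibration takes no time and is no camera call.
- ctrl.finish_job(): hands the job in, once; it reports no verdict.
Trained networks look in the newest picture that a camera, given by its name, has taken for a name from the list of things; names that differ only in an ending like _2 or _b are one class to them, and where a whole thing is asked for, a point or a joint stands for the part that bears it (a point fixed in the world has none). Each returns a list of dicts, best first, with "p" (0 to 1); they miss things now and then, are a little off and sometimes report something else, mostly with a low value. They report only what shows in the picture. A call takes as long as a camera call.
- ctrl.spot_in(camera, name): "position" ([column, row] as shares, 0 to 1, of the picture: columns of its width, rows of its height, amid what is visible of it).
The state is a dict: "time_s": time; "joints": joint angles; "dq": joint speeds; "tau": joint torques, N m; "eef_pos": TCP position; "ee_rot": TCP orientation; "force": force on the tool from outside, world axes, zero at the start; "wrist_torque": the same for the moment, N m; "grip_width": opening from 0.0 (shut) to 1.0 (fully open).
Only numpy, scipy, OpenCV 4.12 (cv2) and the standard library are available. Lean on these libraries where they do the work, as an engineer would, in place of code of your own. Each camera call takes 0.05 s, during which the arm holds its last target. There are 200 camera calls.

### The job

Set up the still life on the plywood board: the six-sided plaster prism centred on the cork pad with the plaster ball centred on top of it, the clay jar centred on the wooden plinth, and the plaster cylinder standing on the board exactly midway between the plinth and the pad. Keep all four pieces upright throughout, leave the roll of tape and the plaster brick where they lie, and let go of everything at the end.

Things in the scene. Friction and masses are not known exactly. Their poses are not given: they have to be found in the camera images.
- board: Fixed plywood board 240 (its x) x 330 (its y) x 12 mm thick, lying on the table to the left or the right of the robot's centre line, turned up to 0.3 rad. Origin: centre of its underside; its top is 12 mm higher. The plinth and the pad stand on its y axis, 105 mm to either side of the origin, so the point midway between them is the middle of the board.
- plinth: Fixed dark wooden block on the board, 70 x 70 mm, 45 mm high. Origin: centre of its underside (on the board's top); its top is 45 mm higher. At either end of the board.
- pad: Fixed round cork pad on the board, 68 mm across, 4 mm thick. Origin: centre of its underside (on the board's top); its top is 4 mm higher. At the other end of the board from the plinth.
- prism: Loose white plaster prism standing upright, regular hexagon 54 mm across flats (62 mm across corners), 60 mm high, 0.13 to 0.22 kg. Origin: centre of its underside, z up along its axis. The flats are the faces square to its own x axis and to the directions 60 and 120 degrees from it. It and the other loose pieces start at shuffled places on a dark 4 mm mat beside the board.
- ball: Loose white plaster ball 54 mm in diameter with a flat foot 26 mm across on which it stands, 50.7 mm high; widest 24 mm above the foot; about 0.1 kg. Origin: centre of the foot, z up through the ball.
- cylinder: Loose white plaster cylinder standing upright, 44 mm in diameter, 75 mm high, about 0.14 kg. Origin: centre of its underside, z up along its axis. 
- jar: Loose terracotta jar standing upright, 85 mm high; straight body 52 mm in diameter from 8 to 58 mm above its foot, then a narrow neck (28 mm) and a rim 38 mm across; foot 46 mm across; about 0.2 kg. Origin: centre of its underside, z up along its axis. 
- brick: Loose white plaster brick 50 (x) x 34 (y) x 28 mm high, lying among the pieces; it stays where it is. Origin: centre of its underside.
- tape: Loose roll of paper tape lying flat among the pieces, ring 60 mm outside, 40 mm inside, 24 mm high; it stays where it is. Origin: centre of its underside.

How it is judged:
By the outcome, as a careful person would: the job done as asked, in the order asked, and still so for the second after the job is handed in, with the robot touching nothing.
It also fails if it takes over 120 s, if anything falls off the work surface, if the arm or the gripper's body presses on something with over 40 N, if the wrist force passes 120 N, or if a joint passes its speed limit or range.

## Working session

There is one attempt and no reset: what is moved stays moved. The work goes in short steps, Python scripts to look and compute and a tool call to move; the robot and the scene stay as the last step left them, time stands still between calls to the robot, and variables do not carry over. Pictures are saved under pics/ and viewed, about 12 in all and at most 16, crops included, and the job is handed in when it is done.

Besides the shell and the picture viewer there is one more tool, called after "Emit:" by a JSON object that holds its "op" and its "data", one argument or row to a line. play_rows: Moves the arm, as the interface text tells. Its arguments: {"type":"object","properties":{"motion":{"type":"array"},"fingers":{"type":"number"},"squeeze":{"type":"number"}},"required":["motion"]}

```bash
ls; mkdir -p pics; cat > h.py <<'E'
import numpy as np,cv2
from rig import ctrl
from scipy.spatial.transform import Rotation as Rn
def save(n,im): cv2.imwrite('pics/'+n+'.png',im[:,:,::-1])
def ray(cam,px,s=None):
    c=ctrl.get_calibration(cam);K=np.array(c['K'])
    d=np.linalg.inv(K)@[px[0],px[1],1]
    if cam=='wrist':
        T=np.array(c['tool_from_camera']);q=s['ee_rot'];R=Rn.from_quat([q[1],q[2],q[3],q[0]]).as_matrix()
        return R@T[:3,3]+np.array(s['eef_pos']),R@T[:3,:3]@d
    R=np.array(c['R']);return -R.T@np.array(c['t']),R.T@d
def atz(cam,px,z,s=None):
    o,d=ray(cam,px,s);return o+d*(z-o[2])/d[2]
def proj(cam,X,s=None):
    c=ctrl.get_calibration(cam);K=np.array(c['K']);X=np.atleast_2d(X)
    if cam=='wrist':
        T=np.array(c['tool_from_camera']);q=s['ee_rot'];R=Rn.from_quat([q[1],q[2],q[3],q[0]]).as_matrix()
        A=(X-np.array(s['eef_pos']))@R; A=(A-T[:3,3])@T[:3,:3]
    else: A=X@np.array(c['R']).T+np.array(c['t'])
    p=A@K.T;return p[:,:2]/p[:,2:]
E
python3 - <<'E'
from h import *
s=ctrl.sense();print(s)
for c in ['scene','side','wrist']:
    im=ctrl.capture(c);save(c+'0',im)
    print(c,ctrl.get_calibration(c))
    if c!='wrist':
      for n,z in dict(board=12,plinth=34,pad=16,prism=34,ball=28,cylinder=41,jar=46,brick=18,tape=16).items():
        for r in ctrl.spot_in(c,n)[:2]:
            px=np.array(r['position'])*[512,384];print(n,round(r['p'],2),px.round(),atz(c,px,z).round())
a=[cv2.imread(f'pics/{c}0.png') for c in ['scene','side']]
cv2.imwrite('pics/both.png',cv2.resize(np.vstack(a),None,fx=.78,fy=.78))
E
```

```text
pics
{'time_s': 0.0, 'joints': array([ 1.10359754e+00,  3.13463901e-01,  1.49843547e+00, -1.12290309e-05,
        1.33101692e+00, -2.23395284e-01]), 'dq': array([-6.08911621e-04, -1.58269696e-03, -9.09428821e-04,  5.83851310e-04,
        4.03532092e-05,  1.93781569e-04]), 'tau': array([-1.16574470e-04, -4.12274122e+01, -2.59734803e+01, -2.06426766e-04,
        4.22125391e-03,  3.04745720e-05]), 'eef_pos': array([126.62430186, 509.23228761, 230.72857683]), 'ee_rot': array([ 2.86888053e-04,  7.87842703e-01,  6.15876154e-01, -5.96428681e-04]), 'force': array([-0.62676853, -0.72072656, -0.24062633]), 'wrist_torque': array([ 0.01501551,  0.04747229, -0.01456025]), 'grip_width': 1.0007883553841634}
scene {'K': array([[423.404691  ,   0.        , 266.20975952],
       [  0.        , 423.404691  , 182.61991871],
       [  0.        ,   0.        ,   1.        ]]), 'R': array([[-0.70383644,  0.71036006,  0.00168802],
       [ 0.37883879,  0.37736775, -0.84502944],
       [-0.60091217, -0.59412302, -0.53471712]]), 't': array([ 360.46970114, -139.21378622, 1298.04770244])}
board 0.62 [206. 177.
[... 877 characters left out ...]
 119.  28.]
cylinder 0.73 [261. 116.] [565. 334.  41.]
jar 0.83 [215. 137.] [443. 222.  46.]
brick 0.66 [263. 145.] [561. 225.  18.]
tape 0.67 [229. 123.] [480. 348.  16.]
wrist {'K': array([[333.06591752,   0.        , 254.02601697],
       [  0.        , 333.06591752, 192.91271509],
       [  0.        ,   0.        ,   1.        ]]), 'tool_from_camera': array([[ 9.99999834e-01, -5.54622016e-04,  1.56454870e-04,
        -3.79406020e-01],
       [ 4.80072384e-04,  9.51964089e-01,  3.06209312e-01,
        -7.81865913e+01],
       [-3.18769844e-04, -3.06209186e-01,  9.51964197e-01,
        -1.43336889e+02],
       [ 0.00000000e+00,  0.00000000e+00,  0.00000000e+00,
         1.00000000e+00]])}
```

View pics/both.png

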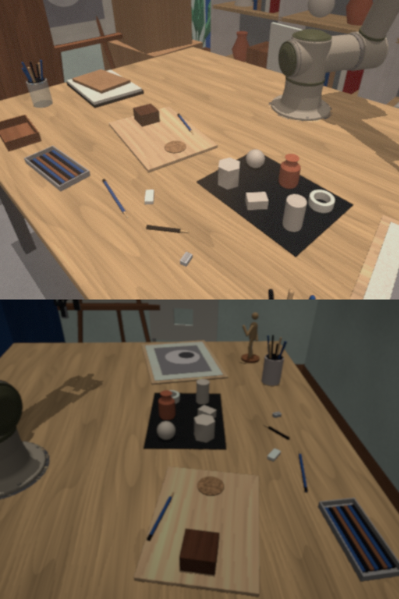

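The combined picture shows all pieces. In the scene camera the plinth is at about (187,150) and the pad at (223,188). The prism is at (292,222), ball (328,205), jar (374,218), cylinder (380,276), brick (327,257) and tape (411,262). The detections match the picture, so I'm moving above the mat for a wrist view.

Emit:
{"op": "play_rows", "data": {
  "motion": [
    [[-15,29.8,-6.7],[0,0,0]],
    [[-15,29.8,-6.7],[0,0,0]],
    [[-15,29.8,-6.7],[0,0,0]],
    [[-15,29.8,-6.7],[0,0,0]],
    [[-15,29.8,-6.7],[0,0,0]],
    [[-15,29.8,-6.7],[0,0,0]],
    [[-15,29.8,-6.7],[0,0,0]],
    [[-15,29.8,-6.7],[0,0,0]],
    [[-15,29.8,-6.7],[0,0,0]],
    [[-15,29.8,-6.7],[0,0,0]],
    [[-15,29.8,-6.7],[0,0,0]],
    [[-15,29.8,-6.7],[0,0,0]],
    [[0,0,0],[0,0,0]],
    [[0,0,0],[0,0,0]]
  ],
  "fingers": 85,
  "squeeze": 40
}}

```text
time_s: 2.22
eef_pos: [431.1, 247.6, 311.6]
ee_rot: [-0.0, 0.789, 0.615, -0.0]
force: [-0.5, 0.9, -0.1]
grip_width: 0.994
```

```bash
cat >> h.py <<'E'
def look(name,things,view=True):
    s=ctrl.sense();im=ctrl.capture('wrist');
    print('tcp',np.round(s['eef_pos'],1),'yaw x-axis',yaw(s))
    for n,z in things.items():
        for r in ctrl.spot_in('wrist',n)[:2]:
            px=np.array(r['position'])*[512,384];print(n,round(r['p'],2),px.round(),atz('wrist',px,z,s).round(1))
    save(name,im);np.save('pics/'+name+'.npy',im);import pickle;pickle.dump(s,open('pics/'+name+'.pkl','wb'))
    return s,im
def yaw(s):
    q=s['ee_rot'];R=Rn.from_quat([q[1],q[2],q[3],q[0]]).as_matrix();return round(float(np.degrees(np.arctan2(R[1,0],R[0,0]))),2)
def go(x,y,z,yw=None):
    "tool-axis shift to world target (after turning to yaw yw if given); turn deg about tool z"
    s=ctrl.sense();q=s['ee_rot'];R=Rn.from_quat([q[1],q[2],q[3],q[0]])
    turn=0
    if yw is not None: turn=-(yw-yaw(s)); R=R*Rn.from_rotvec([0,0,np.radians(turn)])
    d=R.inv().apply(np.array([x,y,z])-s['eef_pos'])
    tilt=R.inv().apply(np.cross(R.apply([0,0,1]),[0,0,-1]))
    n=max(int(np.ceil(np.linalg.norm(d)/38)),int(np.ceil(abs(turn)/7)),1)
    print('from',np.round(s['eef_pos'],1),'shift',d.round(1),'turn z',round(turn,2),'min rows',n,'tiltfix deg',np.degrees(tilt).round(2))
E
python3 - <<'E'
from h import *
s,im=look('w1',dict(prism=64,ball=28,cylinder=79,jar=46,brick=32,tape=28))
E
```

```text
tcp [431.1 247.6 311.6] yaw x-axis 75.89
prism 0.97 [182. 256.] [537.7 122.8  64. ]
ball 0.97 [158. 178.] [436.7 114.5  28. ]
cylinder 0.96 [330. 232.] [544.2 316.   79. ]
jar 0.85 [247. 161.] [440.  235.9  46. ]
brick 0.74 [261. 241.] [557.6 225.1  32. ]
tape 0.74 [331. 157.] [465. 342.  28.]
```

View pics/w1.png

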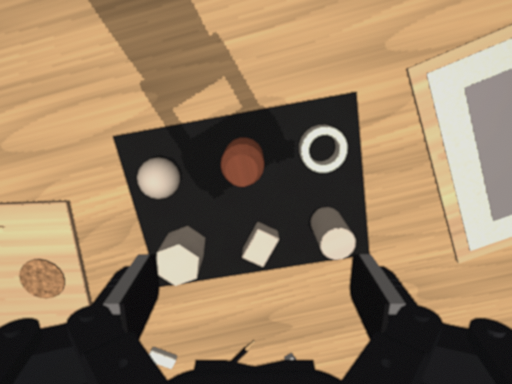

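The wrist view shows the prism's top at about (178,265), with the ball (158,178), jar (242,162), tape (323,149), brick (261,245) and cylinder top (337,241). The pad is at (41,278) on the board. I'll segment the prism's top face to get its centre and yaw.

```bash
cat >> h.py <<'E'
def face(im,s,px,z,tol=14,cam='wrist'):
    "flood-fill a face from px; outline in world at height z"
    m=np.zeros((im.shape[0]+2,im.shape[1]+2),np.uint8)
    cv2.floodFill(cv2.medianBlur(im,3),m,tuple(px),0,(tol,)*3,(tol,)*3,4|cv2.FLOODFILL_MASK_ONLY|cv2.FLOODFILL_FIXED_RANGE|(255<<8))
    m=m[1:-1,1:-1];c=max(cv2.findContours(m,0,1)[0],key=cv2.contourArea)[:,0]
    W=np.array([atz(cam,p,z,s)[:2] for p in c],np.float32)
    return W,cv2.convexHull(W)[:,0]
def hexfit(W,w=54,n=6):
    from scipy.optimize import least_squares
    def f(p):
        k=np.arange(n)*2*np.pi/n+p[2]
        return ((W-p[:2])@np.array([np.cos(k),np.sin(k)])).max(1)-w/2+ (p[3] if len(p)>3 else 0)
    c=W.mean(0)
    best=min((least_squares(f,[*c,a,0],loss='soft_l1') for a in np.radians([0,15,30,45])),key=lambda r:r.cost)
    return best.x[:2].round(1),round(np.degrees(best.x[2])%60,1),'shrink',best.x[3].round(1),'rms',np.sqrt((f(best.x)**2).mean()).round(2)
def circ(W):
    (c,r)=cv2.minEnclosingCircle(W.astype(np.float32));M=np.c_[2*W,np.ones(len(W))]
    a=np.linalg.lstsq(M,(W**2).sum(1),rcond=None)[0];return a[:2].round(1),np.sqrt(a[2]+a[0]**2+a[1]**2).round(1)
E
python3 - <<'E'
from h import *;import pickle
im=np.load('pics/w1.npy');s=pickle.load(open('pics/w1.pkl','rb'))
for p in [(178,265),(337,241),(41,278)]: print(im[p[1],p[0]])
for t in (8,14,20):
  print(hexfit(face(im,s,(178,265),64,t)[0])); print(circ(face(im,s,(337,241),79,t)[0]))
go(510,125,200,None)
E
```

```text
[225 219 197]
[225 214 192]
[172 128  89]
(array([549.3, 112.2]), np.float64(9.1), 'shrink', np.float64(2.4), 'rms', np.float64(0.67))
(array([562. , 321.6]), np.float64(19.1))
(array([549.5, 112.2]), np.float64(8.7), 'shrink', np.float64(2.0), 'rms', np.float64(0.59))
(array([562. , 321.7]), np.float64(19.4))
(array([549.4, 112.3]), np.float64(8.4), 'shrink', np.float64(1.8), 'rms', np.float64(0.62))
(array([562.1, 321.6]), np.float64(19.7))
from [429.8 249.1 311.7] shift [-101.2  107.7  111.7] turn z 0 min rows 5 tiltfix deg [-0. -0. -0.]
```

```bash
python3 - <<'E'
from h import *
go(549.4,112.2,160,68.7)
E
```

```text
from [429.8 249.1 311.7] shift [-84.1 161.2 151.7] turn z 7.4 min rows 7 tiltfix deg [-0.  0. -0.]
```

Emit:
{"op": "play_rows", "data": {
  "motion": [
    [[0,0,0],[0,0,3.7]],
    [[0,0,0],[0,0,3.7]],
    [[-14,26.9,25.3],[0,0,0]],
    [[-14,26.9,25.3],[0,0,0]],
    [[-14,26.9,25.3],[0,0,0]],
    [[-14,26.9,25.3],[0,0,0]],
    [[-14,26.9,25.3],[0,0,0]],
    [[-14,26.9,25.3],[0,0,0]],
    [[0,0,0],[0,0,0]],
    [[0,0,0],[0,0,0]],
    [[0,0,0],[0,0,0]]
  ]
}}

```text
time_s: 3.48
eef_pos: [549.9, 112.1, 160.5]
ee_rot: [0.0, 0.826, 0.564, 0.0]
force: [0.2, 1.2, 1.3]
grip_width: 0.992
```

```bash
python3 - <<'E'
from h import *
s,im=look('w2',dict(prism=64))
px=proj('wrist',[549.4,112.2,64],s)[0].astype(int);print(px)
for t in (8,14,20): print(hexfit(face(im,s,px,64,t)[0]))
go(549.4,112.2,20,68.7)
E
```

```text
tcp [549.9 112.1 160.5] yaw x-axis 68.66
prism 0.63 [256. 187.] [545.  115.6  64. ]
[254 193]
(array([549. , 112.3]), np.float64(7.4), 'shrink', np.float64(1.2), 'rms', np.float64(0.21))
(array([549. , 112.3]), np.float64(7.9), 'shrink', np.float64(0.9), 'rms', np.float64(0.22))
(array([549. , 112.3]), np.float64(7.8), 'shrink', np.float64(0.8), 'rms', np.float64(0.24))
from [549.9 112.5 161.2] shift [ -0.6  -0.7 141.2] turn z 0.02 min rows 4 tiltfix deg [ 0.11 -0.05  0.  ]
```

View pics/w2.png

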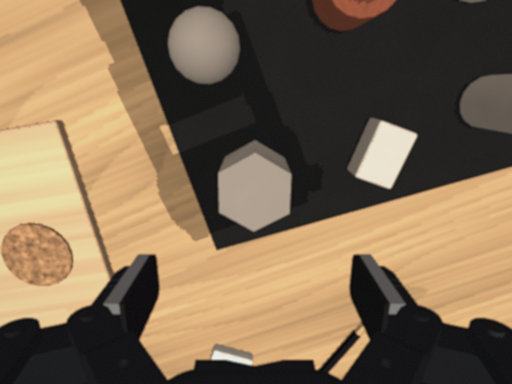

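The prism's top fits a hexagon centred at (549,112) with 0.2 mm rms. I'm descending to grasp it.

Emit:
{"op": "play_rows", "data": {
  "motion": [
    [[-0.3,-0.9,28],[0,0,0.9]],
    [[0,0,28],[0,0,0]],
    [[0,0,28],[0,0,0]],
    [[0,0,28],[0,0,0]],
    [[0,0,28],[0,0,0]],
    [[0,0,0],[0,0,0]],
    [[0,0,0],[0,0,0]]
  ]
}}

```text
time_s: 4.17
eef_pos: [548.8, 112.2, 20.5]
ee_rot: [-0.0, 0.83, 0.558, -0.0]
force: [1.6, 0.1, 0.6]
grip_width: 0.996
```

Emit:
{"op": "play_rows", "data": {
  "motion": [
    [[0,0,0],[0,0,0]],
    [[0,0,0],[0,0,0]],
    [[0,0,0],[0,0,0]],
    [[0,0,0],[0,0,0]],
    [[0,0,0],[0,0,0]],
    [[0,0,0],[0,0,0]],
    [[0,0,0],[0,0,0]],
    [[0,0,0],[0,0,0]]
  ],
  "fingers": 40,
  "squeeze": 40
}}

```text
time_s: 4.83
eef_pos: [550.2, 111.7, 22.0]
ee_rot: [0.001, 0.83, 0.557, 0.002]
force: [-0.8, 1.7, 7.7]
grip_width: 0.632
```

Emit:
{"op": "play_rows", "data": {
  "motion": [
    [[0,0,-10],[0,0,0]],
    [[0,0,-25],[0,0,0]],
    [[0,0,-35],[0,0,0]],
    [[0,0,-35],[0,0,0]],
    [[0,0,-35],[0,0,0]],
    [[0,0,0],[0,0,0]]
  ]
}}

```text
time_s: 5.33
eef_pos: [551.8, 111.6, 167.9]
ee_rot: [0.004, 0.83, 0.557, 0.005]
force: [0.3, 0.0, -0.3]
grip_width: 0.629
```

```bash
python3 - <<'E'
from h import *;import pickle
im=np.load('pics/w2.npy');s=pickle.load(open('pics/w2.pkl','rb'))
px=proj('wrist',[545,-117,16],s);print(px)
hsv=cv2.cvtColor(im,cv2.COLOR_RGB2HSV);print(im[254,37],im[220,20],hsv[254,37],hsv[220,20],hsv[200,20])
print(ctrl.sense()['eef_pos'],ctrl.sense()['grip_width'])
go(500,-120,160)
E
```

```text
[[ 31.63687913 256.37779083]]
[184 136  95] [231 198 148] [ 14 123 184] [ 18  92 231] [ 21  84 231]
[551.76237226 111.61626196 167.90854712] 0.6285646919009338
from [551.8 111.6 167.9] shift [-234.    39.7    7.3] turn z 0 min rows 7 tiltfix deg [ 0.67 -0.27  0.  ]
```

Emit:
{"op": "play_rows", "data": {
  "motion": [
    [[0,0,0],[0,0,0]],
    [[0,0,0],[0,0,0]],
    [[0,0,0],[0,0,0]]
  ]
}}

```text
time_s: 5.58
eef_pos: [548.3, 111.4, 158.6]
ee_rot: [-0.001, 0.83, 0.557, -0.001]
force: [0.0, 0.5, -1.5]
grip_width: 0.627
```

```bash
python3 - <<'E'
from h import *
s,im=look('w3',dict(prism=180))
go(500,-120,160)
E
```

```text
tcp [548.3 111.4 158.6] yaw x-axis 67.72
prism 0.92 [257. 285.] [550.3 111.4 180. ]
from [548.5 111.5 158.7] shift [-232.6   42.8   -1.2] turn z 0 min rows 7 tiltfix deg [-0.13  0.05  0.  ]
```

View pics/w3.png

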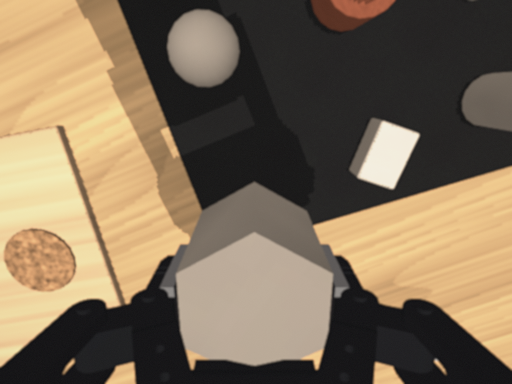

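Prism held upright (the wrist image shows it centred in the jaws, with its top corner at about (254,232)). I'm moving to view the board.

```bash
python3 - <<'E'
from h import *
go(443,-179,270)
E
```

```text
from [548.5 111.5 158.7] shift [-308.9   12.2 -111. ] turn z 0 min rows 9 tiltfix deg [-0.13  0.05  0.  ]
```

Emit:
{"op": "play_rows", "data": {
  "motion": [
    [[-15,0.6,-5.5],[0,0,0]],
    [[-32,1.3,-11.7],[0,0,0]],
    [[-32,1.3,-11.7],[0,0,0]],
    [[-32,1.3,-11.7],[0,0,0]],
    [[-32,1.3,-11.7],[0,0,0]],
    [[-32,1.3,-11.7],[0,0,0]],
    [[-32,1.3,-11.7],[0,0,0]],
    [[-32,1.3,-11.7],[0,0,0]],
    [[-32,1.3,-11.7],[0,0,0]],
    [[-25,1,-8],[0,0,0]],
    [[-13,0.6,-4],[0,0,0]],
    [[0,0,0],[0,0,0]],
    [[0,0,0],[0,0,0]],
    [[0,0,0],[0,0,0]]
  ]
}}

```text
time_s: 6.85
eef_pos: [443.7, -178.5, 270.3]
ee_rot: [-0.001, 0.83, 0.557, -0.0]
force: [0.0, 0.4, -2.7]
grip_width: 0.624
```

```bash
python3 - <<'E'
from h import *
s,im=look('w4',dict(pad=16,plinth=57,board=12,prism=330))
print(ctrl.sense()['joints'].round(2))
E
```

```text
tcp [ 443.7 -178.5  270.3] yaw x-axis 67.76
pad 0.84 [335. 207.] [ 545.8 -109.7   16. ]
pad 0.4 [498.  51.] [439.2 114.2  16. ]
plinth 0.81 [159. 235.] [ 482.3 -314.6   57. ]
board 0.91 [278. 170.] [ 473.5 -159.2   12. ]
prism 0.97 [257. 282.] [ 421.5 -168.9  330. ]
prism 0.46 [498.  49.] [385.2 -93.9 330. ]
[-0.63  0.18  1.56  0.    1.4  -1.81]
```

View pics/w4.png

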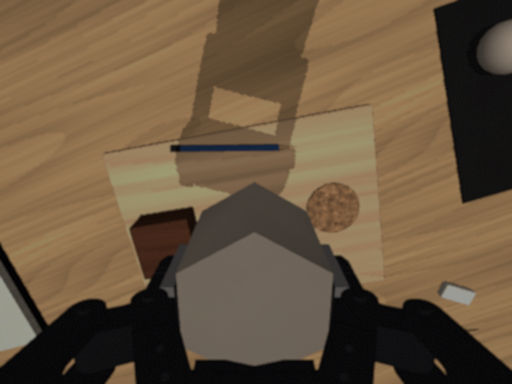

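The picture shows the pad clear at (333,207) and the plinth half hidden at (162,235). A pencil lies near the board's edge at (226,148). I'll fit the pad and the held prism.

```bash
cat >> h.py <<'E'
def padfit(im,s,px,z=16,h=55):
    f=cv2.GaussianBlur(im,(5,5),0).astype(np.float32);x,y=map(int,px)
    ratio=f[:,:,2]/f[:,:,0]; 
    lab=cv2.cvtColor(cv2.GaussianBlur(im,(7,7),0),cv2.COLOR_RGB2LAB).astype(int)
    m=np.zeros(im.shape[:2],np.uint8);y0,y1,x0,x1=max(y-h,0),y+h,max(x-h,0),x+h
    sub=lab[y0:y1,x0:x1,1].astype(np.uint8)
    t,b=cv2.threshold(sub,0,255,cv2.THRESH_OTSU);m[y0:y1,x0:x1]=b
    m=cv2.morphologyEx(m,cv2.MORPH_OPEN,np.ones((5,5)))
    c=[c for c in cv2.findContours(m,0,1)[0] if cv2.pointPolygonTest(c,(float(x),float(y)),False)>=0][0][:,0]
    W=np.array([atz('wrist',p,z,s)[:2] for p in c]);return circ(W),len(c),W
E
python3 - <<'E'
from h import *;import pickle
im=np.load('pics/w4.npy');s=pickle.load(open('pics/w4.pkl','rb'))
print(padfit(im,s,(333,207),h=38)[:2])
W,_=face(im,s,(255,290),270.3+64-22,14)
r=hexfit(W[W[:,0]>-1e9]);print(r)
print(proj('wrist',[*r[0],312],s))
R=Rn.from_quat(np.roll(s['ee_rot'],-1));print('offset in tool',R.inv().apply(np.array([*r[0],312])-s['eef_pos']))
E
```

```text
((array([ 542.9, -104.5]), np.float64(39.1)), 259)
(array([ 442.2, -178.3]), np.float64(7.6), 'shrink', np.float64(0.6), 'rms', np.float64(1.45))
[[253.9886862  308.92618042]]
offset in tool [ -0.37688032  -1.47386195 -41.72535887]
```

```bash
cat >> h.py <<'E'
def discfit(im,s,c0,z,r,cam='wrist',ch=None):
    "best disc of radius r mm near c0 on plane z by inside/outside contrast of R/B ratio"
    N=60;g=np.arange(-N,N+.1,1.);X,Y=np.meshgrid(g,g);P=np.c_[X.ravel()+c0[0],Y.ravel()+c0[1],np.full(X.size,z)]
    p=proj(cam,P,s).astype(np.float32).reshape(*X.shape,2)
    v=cv2.remap(im.astype(np.float32),p[...,0],p[...,1],cv2.INTER_LINEAR,borderMode=cv2.BORDER_REPLICATE)
    f=np.log((v[...,0]+5)/(v[...,2]+5)) if ch is None else ch(v)
    k=np.zeros((2*(r+7)+1,)*2,np.float32);yy,xx=np.mgrid[-r-7:r+8,-r-7:r+8];q=np.hypot(xx,yy)
    k[(q<r)&(q>r-7)]=1/((q<r)&(q>r-7)).sum();o=(q>=r)&(q<r+7);k[o]=-1/o.sum()
    R=cv2.filter2D(f.astype(np.float32),-1,k);w=25;R=R[N-w:N+w+1,N-w:N+w+1]
    i=np.unravel_index(R.argmax(),R.shape);return np.array([c0[0]+i[1]-w,c0[1]+i[0]-w]),float(R.max())
E
python3 - <<'E'
from h import *;import pickle
im=np.load('pics/w4.npy');s=pickle.load(open('pics/w4.pkl','rb'))
for r in (30,34,38): print(r,discfit(im,s,(545,-112),16,r))
im=np.load('pics/w2.npy');s2=pickle.load(open('pics/w2.pkl','rb'))
print(discfit(im,s2,(545,-112),16,34)); im=ctrl.capture('scene')
print(discfit(im,None,(545,-112),16,34,'scene'))
go(495,-90,150)
E
```

```text
30 (array([ 547, -115]), 0.13562747836112976)
34 (array([ 546, -112]), 0.19137395918369293)
38 (array([ 542, -108]), 0.1082201600074768)
(array([ 546, -112]), 0.18121814727783203)
(array([ 545, -111]), 0.07440531253814697)
from [ 443.8 -178.7  270.9] shift [101.5  13.9 120.9] turn z 0 min rows 5 tiltfix deg [-0.02 -0.01 -0.  ]
```

Pad located at (546,-112), with both wrist views agreeing.

```bash
python3 - <<'E'
from h import *
go(546,-112,70)
E
```

```text
from [ 443.8 -178.7  270.9] shift [100.4  69.5 200.8] turn z 0 min rows 7 tiltfix deg [-0.02 -0.01 -0.  ]
```

Emit:
{"op": "play_rows", "data": {
  "motion": [
    [[12,8,10],[0,0,0]],
    [[24,16.5,20],[0,0,0]],
    [[24,16.5,20],[0,0,0]],
    [[24,16.5,30],[0,0,0]],
    [[16.4,12,30],[0,0,0]],
    [[0,0,30],[0,0,0]],
    [[0,0,30],[0,0,0]],
    [[0,0,20],[0,0,0]],
    [[0,0,10],[0,0,0]],
    [[0,0,0],[0,0,0]],
    [[0,0,0],[0,0,0]],
    [[0,0,0],[0,0,0]]
  ]
}}

```text
time_s: 8.15
eef_pos: [546.8, -113.1, 72.7]
ee_rot: [0.001, 0.83, 0.557, 0.001]
force: [0.5, 0.8, -1.3]
grip_width: 0.631
```

```bash
python3 - <<'E'
from h import *
go(546,-112,37)
s,im=look('w5',dict(pad=16,prism=112))
# nothing visible of pad? fit anyway
E
```

```text
from [ 546.8 -113.1   72.7] shift [ 0.7 -1.2 35.7] turn z 0 min rows 1 tiltfix deg [0.16 0.01 0.  ]
tcp [ 546.8 -113.1   72.7] yaw x-axis 67.73
pad 0.96 [253. 178.] [ 524.8 -105.3   16. ]
prism 0.65 [254. 281.] [ 535.9 -108.9  112. ]
```

View pics/w5.png

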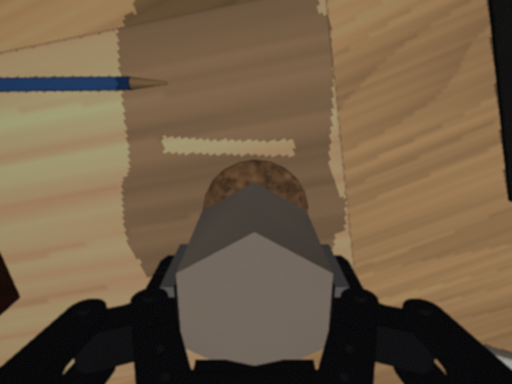

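The pad's far arc shows ahead of the prism, with its apex at about (256,160) and sides at columns 205 and 308. I'll compare that with the predicted outline.

```bash
python3 - <<'E'
from h import *;import pickle
im=np.load('pics/w5.npy');s=pickle.load(open('pics/w5.pkl','rb'))
# arc edge points: cork mask by R/B ratio, and its upper outline
f=np.log((im[...,0]+5.)/(im[...,2]+5.));f=cv2.GaussianBlur(f,(5,5),0)
print('ratio cork',f[175,256].round(2),'wood',f[165,190].round(2),'prism',f[215,256].round(2))
t=(f[175,256]+f[165,190])/2
pts=[]
for c in range(210,304,4):
    col=f[148:190,c]; g=np.diff(cv2.GaussianBlur(col[:,None],(1,5),0)[:,0]);i=g[8:].argmax()+8+ .5 if 0 else g[6:].argmax()+6.5
    pts.append((c,148+i))
W=np.array([atz('wrist',p,16,s)[:2] for p in pts])
from scipy.optimize import least_squares
r=least_squares(lambda p:np.hypot(*(W-p).T)-34,[546,-112],loss='soft_l1');print(r.x.round(1),np.abs(r.fun).mean().round(2))
print(np.array(pts)[::4])
E
```

```text
ratio cork 0.65 wood 0.5 prism 0.2
[ 546.2 -112.6] 0.67
[[210.  154.5]
 [226.  168.5]
 [242.  161.5]
 [258.  160.5]
 [274.  163.5]
 [290.  172.5]]
```

Emit:
{"op": "play_rows", "data": {
  "motion": [
    [[0.4,-0.4,18],[0,0,0]],
    [[0,0,14],[0,0,0]],
    [[0,0,3],[0,0,0]],
    [[0,0,0],[0,0,0]],
    [[0,0,0],[0,0,0]],
    [[0,0,0],[0,0,0]]
  ]
}}

```text
time_s: 8.8
eef_pos: [546.3, -112.5, 37.2]
ee_rot: [0.001, 0.83, 0.557, 0.001]
force: [1.8, 0.2, -2.0]
grip_width: 0.627
```

Emit:
{"op": "play_rows", "data": {
  "motion": [
    [[0,0,1],[0,0,0]],
    [[0,0,1],[0,0,0]],
    [[0,0,0],[0,0,0]],
    [[0,0,0],[0,0,0]]
  ]
}}

```text
time_s: 9.13
eef_pos: [545.7, -112.2, 34.2]
ee_rot: [0.0, 0.83, 0.557, 0.0]
force: [0.2, -0.8, -2.6]
grip_width: 0.63
```

Emit:
{"op": "play_rows", "data": {
  "motion": [
    [[0,0,1],[0,0,0]],
    [[0,0,0],[0,0,0]],
    [[0,0,0],[0,0,0]]
  ]
}}

```text
time_s: 9.38
eef_pos: [545.8, -112.2, 34.0]
ee_rot: [0.0, 0.83, 0.557, 0.0]
force: [-3.8, 1.2, 6.1]
grip_width: 0.624
```

Contact (6 N upward at z=34), so I'll release and rise.

Emit:
{"op": "play_rows", "data": {
  "motion": [
    [[0,0,0],[0,0,0]],
    [[0,0,0],[0,0,0]],
    [[0,0,0],[0,0,0]],
    [[0,0,0],[0,0,0]],
    [[0,0,0],[0,0,0]],
    [[0,0,0],[0,0,0]],
    [[0,0,0],[0,0,0]]
  ],
  "fingers": 85
}}

```text
time_s: 9.97
eef_pos: [545.7, -112.2, 33.0]
ee_rot: [-0.0, 0.83, 0.557, -0.0]
force: [0.5, -0.3, -0.4]
grip_width: 0.996
```

Emit:
{"op": "play_rows", "data": {
  "motion": [
    [[0,0,-10],[0,0,0]],
    [[0,0,-30],[0,0,0]],
    [[0,0,-35],[0,0,0]],
    [[0,-10,-35],[0,0,0]],
    [[0,-30,-30],[0,0,0]],
    [[0,-20,-10],[0,0,0]],
    [[0,0,0],[0,0,0]],
    [[0,0,0],[0,0,0]],
    [[0,0,0],[0,0,0]]
  ]
}}

```text
time_s: 10.72
eef_pos: [490.9, -89.8, 182.5]
ee_rot: [0.0, 0.83, 0.557, -0.0]
force: [-0.6, 0.1, 0.1]
grip_width: 0.997
```

```bash
python3 - <<'E'
from h import *
s,im=look('w6',dict(prism=76,pad=16,plinth=57,cylinder=79))
px=proj('wrist',[546,-112.4,76],s)[0].astype(int);print(px)
for t in (10,18): print(hexfit(face(im,s,px,76,t)[0]))
print(ctrl.sense()['joints'].round(2))
go(437,117,160)
E
```

```text
tcp [490.9 -89.8 182.5] yaw x-axis 67.73
prism 0.7 [257. 247.] [ 537.9 -106.3   76. ]
plinth 0.9 [ 48. 274.] [ 498.9 -298.6   57. ]
[254 257]
(array([ 550.4, -115.1]), np.float64(5.9), 'shrink', np.float64(5.5), 'rms', np.float64(3.71))
(array([ 550.4, -114.9]), np.float64(5.7), 'shrink', np.float64(4.8), 'rms', np.float64(3.78))
[-0.42  0.3   1.65  0.    1.19 -1.6 ]
from [490.8 -89.8 181.9] shift [ 171.  -128.2   22.1] turn z 0 min rows 6 tiltfix deg [-0.07 -0.   -0.  ]
```

View pics/w6.png

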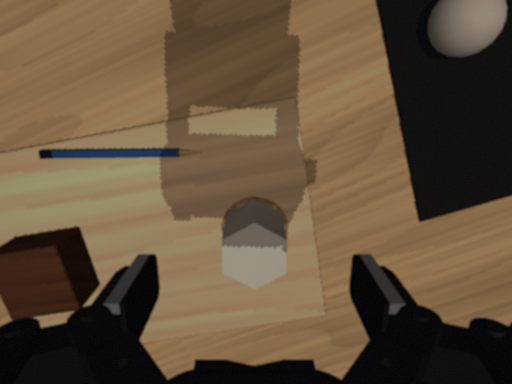

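The prism stands on the pad at (254,255), upright, with the pad rim visible behind it. Next is the ball.

Emit:
{"op": "play_rows", "data": {
  "motion": [
    [[14,-10,1],[0,0,0]],
    [[28.5,-21.4,4],[0,0,0]],
    [[28.5,-21.4,4],[0,0,0]],
    [[28.5,-21.4,4],[0,0,0]],
    [[28.5,-21.4,4],[0,0,0]],
    [[28.5,-21.4,4],[0,0,0]],
    [[14.5,-11.2,1],[0,0,0]],
    [[0,0,0],[0,0,0]],
    [[0,0,0],[0,0,0]],
    [[0,0,0],[0,0,0]]
  ]
}}

```text
time_s: 11.8
eef_pos: [437.2, 116.7, 160.4]
ee_rot: [0.0, 0.83, 0.557, -0.0]
force: [1.3, -0.0, -0.8]
grip_width: 0.998
```

```bash
cat >> h.py <<'E'
def sphere(im,s,px,z=28,r=27.):
    "bright blob at px on dark mat -> sphere centre at height z"
    from scipy.optimize import least_squares
    g=cv2.medianBlur(cv2.cvtColor(im,cv2.COLOR_RGB2GRAY),5);_,m=cv2.threshold(g,0,255,cv2.THRESH_OTSU) if 0 else cv2.threshold(g,70,255,0)
    c=[c for c in cv2.findContours(m,0,1)[0] if cv2.pointPolygonTest(c,(float(px[0]),float(px[1])),False)>=0][0][:,0]
    O=[ray('wrist',p,s) for p in c];o=O[0][0];D=np.array([d/np.linalg.norm(d) for _,d in O])
    f=lambda p:np.linalg.norm(np.cross(np.array([p[0],p[1],z])-o,D),axis=1)-r
    a=least_squares(f,atz('wrist',px,z,s)[:2],loss='soft_l1');return a.x.round(1),np.abs(f(a.x)).mean().round(2)
E
python3 - <<'E'
from h import *;import pickle
i6=np.load('pics/w6.npy');s6=pickle.load(open('pics/w6.pkl','rb'))
m=np.vstack([face(i6,s6,p,76,16)[0] for p in [(254,268),(254,238)]]).astype(np.float32)
print('prism',hexfit(cv2.convexHull(m)[:,0]))
s,im=look('w7',dict(ball=28))
print(sphere(im,s,proj('wrist',[437,117,28],s)[0]))
go(437,117,27)
E
```

```text
prism (array([ 544., -112.]), np.float64(4.3), 'shrink', np.float64(-0.4), 'rms', np.float64(1.12))
tcp [437.2 116.7 160.4] yaw x-axis 67.72
ball 0.56 [253. 182.] [437.3 115.5  28. ]
(array([436.9, 115.2]), np.float64(0.22))
from [437.3 116.3 160.5] shift [  0.6  -0.5 133.5] turn z 0 min rows 4 tiltfix deg [ 0.    0.01 -0.  ]
```

View pics/w7.png

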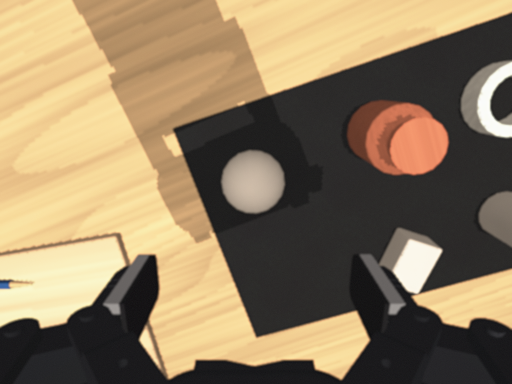

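The ball is at (253,182) in this view, clear of the jar and brick; its centre fits (436.9,115.2). I'm descending to grasp it.

Emit:
{"op": "play_rows", "data": {
  "motion": [
    [[-1.2,0,25],[0,0,0]],
    [[0,0,35],[0,0,0]],
    [[0,0,35],[0,0,0]],
    [[0,0,35],[0,0,0]],
    [[0,0,18],[0,0,0]],
    [[0,0,4],[0,0,0]],
    [[0,0,0],[0,0,0]],
    [[0,0,0],[0,0,0]]
  ]
}}

```text
time_s: 12.57
eef_pos: [437.3, 115.7, 9.6]
ee_rot: [0.0, 0.831, 0.557, 0.001]
force: [-0.3, -0.1, 0.0]
grip_width: 0.998
```

Emit:
{"op": "play_rows", "data": {
  "motion": [
    [[0,0,0],[0,0,0]],
    [[0,0,0],[0,0,0]],
    [[0,0,0],[0,0,0]],
    [[0,0,0],[0,0,0]],
    [[0,0,0],[0,0,0]],
    [[0,0,0],[0,0,0]],
    [[0,0,0],[0,0,0]],
    [[0,0,0],[0,0,0]]
  ],
  "fingers": 40,
  "squeeze": 35
}}

```text
time_s: 13.23
eef_pos: [437.0, 116.1, 9.8]
ee_rot: [0.001, 0.83, 0.557, 0.001]
force: [-1.1, -0.4, 9.5]
grip_width: 0.605
```

Emit:
{"op": "play_rows", "data": {
  "motion": [
    [[0,0,-5],[0,0,0]],
    [[0,0,-20],[0,0,0]],
    [[0,0,-35],[0,0,0]],
    [[0,0,-35],[0,0,0]],
    [[0,0,-35],[0,0,0]],
    [[0,0,-15],[0,0,0]],
    [[0,0,-5],[0,0,0]],
    [[0,0,0],[0,0,0]],
    [[0,0,0],[0,0,0]]
  ]
}}

```text
time_s: 13.98
eef_pos: [435.8, 116.0, 157.6]
ee_rot: [-0.0, 0.83, 0.557, -0.001]
force: [-0.3, 0.7, -1.4]
grip_width: 0.603
```

```bash
python3 - <<'E'
from h import *
s,im=look('w8',dict(ball=170))
go(490,-90,182)
E
```

```text
tcp [435.8 116.  157.6] yaw x-axis 67.73
ball 0.63 [258. 279.] [440.8 115.4 170. ]
from [435.6 116.  157.1] shift [-170.1  128.3  -25. ] turn z 0 min rows 6 tiltfix deg [-0.16  0.06 -0.  ]
```

View pics/w8.png

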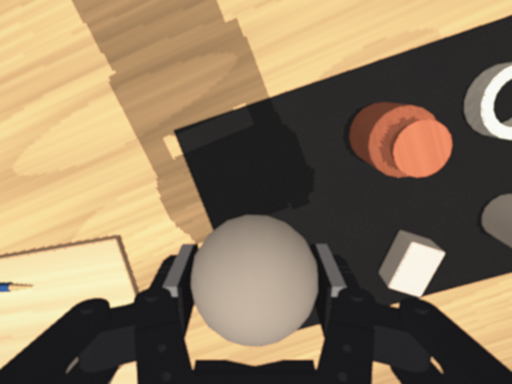

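```bash
python3 - <<'E'
from h import *;import pickle
im=np.load('pics/w8.npy');s=pickle.load(open('pics/w8.pkl','rb'))
R=Rn.from_quat(np.roll(s['ee_rot'],-1))
print('equator z if held as grasped ~',157.6-9.8+28)
for z in (170,176,182):
    c=sphere(im,s,(255,265),z) ;print(z,c,R.inv().apply(np.array([*c[0],z])-s['eef_pos']).round(1))
E
```

```text
equator z if held as grasped ~ 175.79999999999998
170 (array([383.4, 127.5]), np.float64(36.55)) [ -9.3 -52.8 -12.3]Traceback (most recent call last):
  File "<stdin>", line 6, in <module>
  File "h.py", line 83, in sphere
    O=[ray('wrist',p,s) for p in c];o=O[0][0];D=np.array([d/np.linalg.norm(d) for _,d in O])
       ~~~^^^^^^^^^^^^^
  File "h.py", line 6, in ray
    c=ctrl.get_calibration(cam);K=np.array(c['K'])
ValueError: time passes only in moves, steps and waits
```

```bash
sed -i 's/^from rig import ctrl/from rig import ctrl\nCAL={c:ctrl.get_calibration(c) for c in ("scene","side","wrist")}/; s/ctrl.get_calibration(cam)/CAL[cam]/' h.py; python3 - <<'E'
from h import *;import pickle
from scipy.optimize import least_squares
im=np.load('pics/w8.npy');s=pickle.load(open('pics/w8.pkl','rb'))
R=Rn.from_quat(np.roll(s['ee_rot'],-1))
P=[(191,280),(319,280),(255,214),(255,345),(210,234),(300,234)]
O=[ray('wrist',p,s) for p in P];o=O[0][0];D=np.array([d/np.linalg.norm(d) for _,d in O])
f=lambda p:np.linalg.norm(np.cross(p-o,D),axis=1)-27
a=least_squares(f,[436,116,176]);print(a.x.round(1),f(a.x).round(1),R.inv().apply(a.x-s['eef_pos']).round(1))
go(490,-90,182)
E
```

```text
[436.3 115.9 174.9] [ 0.2  0.2  0.1 -0.1 -0.2 -0.2] [  0.1   0.5 -17.3]
from [435.6 116.  157.1] shift [-170.1  128.3  -25. ] turn z 0 min rows 6 tiltfix deg [-0.16  0.06 -0.  ]
```

The ball is held centred in the jaws (image centre (255,280)), with its equator 17 mm behind the TCP. I'm moving to a vantage short of the pad.

Emit:
{"op": "play_rows", "data": {
  "motion": [
    [[-14,6,-2],[0,0,0]],
    [[-28.5,15,-4],[0,0,0]],
    [[-28.5,15,-4],[0,0,0]],
    [[-28.5,15,-4],[0,0,0]],
    [[-28.5,15,-4],[0,0,0]],
    [[-28.5,12,-4],[0,0,0]],
    [[-13.5,6,-2],[0,0,0]],
    [[0,0,0],[0,0,0]],
    [[0,0,0],[0,0,0]],
    [[0,0,0],[0,0,0]]
  ]
}}

```text
time_s: 14.92
eef_pos: [449.3, -72.2, 181.7]
ee_rot: [-0.001, 0.83, 0.557, -0.0]
force: [-1.3, -0.4, -0.2]
grip_width: 0.607
```

```bash
python3 - <<'E'
from h import *
s,im=look('w9',dict(prism=76,pad=16))
print(proj('wrist',[[545,-112,76],[546.2,-112.4,16]],s).round())
x,y=proj('wrist',[545,-112,46],s)[0].astype(int)
cv2.imwrite('pics/w9c.png',cv2.resize(im[max(y-70,0):y+70,x-80:x+80,::-1],None,fx=4,fy=4,interpolation=cv2.INTER_CUBIC));print('crop origin',x-80,y-70)
E
```

```text
tcp [449.3 -72.2 181.7] yaw x-axis 67.75
[[254. 303.]
 [254. 269.]]
crop origin 173 214
```

View pics/w9c.png

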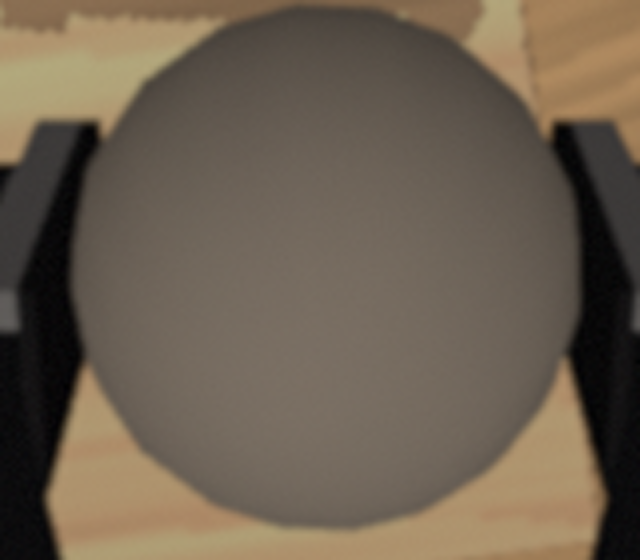

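The crop shows only the held ball in front of the prism (wrong vantage), so I'm going forward over the pad instead.

```bash
python3 - <<'E'
from h import *
go(564,-119,200)
E
```

```text
from [449.6 -72.1 182.2] shift [ -0.2 123.7 -17.8] turn z 0 min rows 4 tiltfix deg [-0.04 -0.   -0.  ]
```

Emit:
{"op": "play_rows", "data": {
  "motion": [
    [[0,12,-3],[0,0,0]],
    [[0,28,-5],[0,0,0]],
    [[0,33,-5],[0,0,0]],
    [[0,33,-5],[0,0,0]],
    [[0,18,0],[0,0,0]],
    [[0,0,0],[0,0,0]],
    [[0,0,0],[0,0,0]],
    [[0,0,0],[0,0,0]]
  ]
}}

```text
time_s: 15.73
eef_pos: [563.9, -119.2, 200.2]
ee_rot: [-0.001, 0.83, 0.558, -0.0]
force: [0.0, 0.6, -1.4]
grip_width: 0.606
```

```bash
python3 - <<'E'
from h import *
s,im=look('w10',dict(prism=76,pad=16))
print(proj('wrist',[[545,-112,76],[546.2,-112.4,16]],s).round())
x,y=proj('wrist',[545,-112,46],s)[0].astype(int)
y=max(y,60);cv2.imwrite('pics/w10c.png',cv2.resize(im[y-60:y+60,x-80:x+80,::-1],None,fx=5,fy=5,interpolation=cv2.INTER_CUBIC));print('crop origin',x-80,y-60)
c=proj('wrist',[545,-112,76],s)[0].astype(int)
for t in (12,20): print(hexfit(face(im,s,c,76,t)[0]))
E
```

```text
tcp [ 563.9 -119.2  200.2] yaw x-axis 67.78
prism 0.78 [255. 156.] [ 542. -110.   76.]
pad 0.57 [263. 118.] [521.9 -93.1  16. ]
[[254. 160.]
 [254. 149.]]
crop origin 173 93
(array([ 547.1, -113.3]), np.float64(6.4), 'shrink', np.float64(2.0), 'rms', np.float64(3.46))
(array([ 547.3, -113.2]), np.float64(7.4), 'shrink', np.float64(1.3), 'rms', np.float64(3.49))
```

View pics/w10c.png

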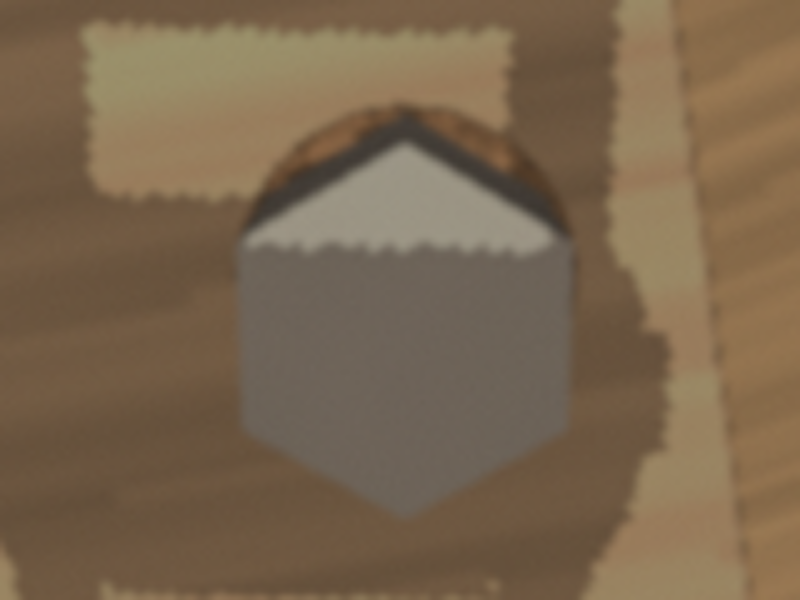

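The crop shows the prism's hexagonal top with corners (405,143), (570,240), (570,430), (405,520), (240,430), (240,240), and the pad's far rim apex at (405,103).

```bash
python3 - <<'E'
from h import *;import pickle
s=pickle.load(open('pics/w10.pkl','rb'))
C=np.array([(405,143),(570,240),(570,430),(405,520),(240,430),(240,240)])/5+[173,93]-.4
W=np.array([atz('wrist',p,76,s)[:2] for p in C]);c=W.mean(0);print(c.round(1),np.hypot(*(W-c).T).round(1))
B=np.array([(405,103),(310,140),(500,140),(270,185),(545,185)])/5+[173,93]-.4
P=np.array([atz('wrist',p,16,s)[:2] for p in B])
from scipy.optimize import least_squares
r=least_squares(lambda p:np.hypot(*(P-p).T)-34,[546,-112]);print('pad',r.x.round(1),r.fun.round(1))
go(c[0],c[1],100)
E
```

```text
[ 544.7 -112. ] [31.2 30.9 31.7 31.5 31.7 30.9]
pad [ 547.1 -112.7] [ 1.3 -0.1 -0.4 -0.9 -0.6]
from [ 563.9 -119.6  200.8] shift [ -0.3 -20.7 100.8] turn z 0 min rows 3 tiltfix deg [0. 0. 0.]
```

Emit:
{"op": "play_rows", "data": {
  "motion": [
    [[-0.3,-10,15],[0,0,0]],
    [[0,-11.2,30],[0,0,0]],
    [[0,0,35],[0,0,0]],
    [[0,0,22],[0,0,0]],
    [[0,0,10],[0,0,0]],
    [[0,0,3],[0,0,0]],
    [[0,0,0],[0,0,0]],
    [[0,0,0],[0,0,0]],
    [[0,0,0],[0,0,0]]
  ]
}}

```text
time_s: 16.63
eef_pos: [545.5, -112.6, 87.1]
ee_rot: [0.001, 0.83, 0.557, 0.001]
force: [0.2, 0.1, -1.8]
grip_width: 0.603
```

Emit:
{"op": "play_rows", "data": {
  "motion": [
    [[0,0,1],[0,0,0]],
    [[0,0,0],[0,0,0]],
    [[0,0,0],[0,0,0]]
  ]
}}

```text
time_s: 16.88
eef_pos: [544.8, -112.4, 84.9]
ee_rot: [0.0, 0.83, 0.557, 0.0]
force: [-1.2, -0.1, -1.5]
grip_width: 0.602
```

Emit:
{"op": "play_rows", "data": {
  "motion": [
    [[0,0,1],[0,0,0]],
    [[0,0,0],[0,0,0]],
    [[0,0,0],[0,0,0]]
  ]
}}

```text
time_s: 17.13
eef_pos: [544.7, -112.3, 83.5]
ee_rot: [-0.0, 0.83, 0.557, -0.0]
force: [-0.1, 0.0, -0.8]
grip_width: 0.603
```

Emit:
{"op": "play_rows", "data": {
  "motion": [
    [[0,0,1],[0,0,0]],
    [[0,0,0],[0,0,0]],
    [[0,0,0],[0,0,0]]
  ]
}}

```text
time_s: 17.38
eef_pos: [544.6, -112.3, 82.5]
ee_rot: [-0.0, 0.83, 0.557, -0.0]
force: [-0.3, 0.8, -1.2]
grip_width: 0.608
```

Emit:
{"op": "play_rows", "data": {
  "motion": [
    [[0,0,0.7],[0,0,0]],
    [[0,0,0],[0,0,0]],
    [[0,0,0],[0,0,0]]
  ]
}}

```text
time_s: 17.63
eef_pos: [544.8, -112.4, 81.9]
ee_rot: [0.0, 0.83, 0.557, 0.0]
force: [-1.0, 0.4, -1.2]
grip_width: 0.606
```

Emit:
{"op": "play_rows", "data": {
  "motion": [
    [[0,0,0.7],[0,0,0]],
    [[0,0,0],[0,0,0]],
    [[0,0,0],[0,0,0]]
  ]
}}

```text
time_s: 17.88
eef_pos: [544.9, -112.4, 81.9]
ee_rot: [0.0, 0.83, 0.557, 0.0]
force: [-2.5, -0.1, 6.3]
grip_width: 0.603
```

Contact, so I'm releasing, rising and viewing the whole board with empty jaws.

Emit:
{"op": "play_rows", "data": {
  "motion": [
    [[0,0,0],[0,0,0]],
    [[0,0,0],[0,0,0]],
    [[0,0,0],[0,0,0]],
    [[0,0,0],[0,0,0]],
    [[0,0,0],[0,0,0]],
    [[0,0,0],[0,0,0]],
    [[0,0,0],[0,0,0]]
  ],
  "fingers": 85
}}

```text
time_s: 18.47
eef_pos: [544.7, -112.3, 81.1]
ee_rot: [-0.0, 0.83, 0.557, -0.0]
force: [-0.0, 0.1, -0.5]
grip_width: 0.997
```

Emit:
{"op": "play_rows", "data": {
  "motion": [
    [[0,0,-10],[0,0,0]],
    [[0,0,-30],[0,0,0]],
    [[0,0,-35],[0,0,0]],
    [[-10,-10,-35],[0,0,0]],
    [[-25,-15,-25],[0,0,0]],
    [[-30,-20,-20],[0,0,0]],
    [[-25,-15,-20],[0,0,0]],
    [[-10,0,-10],[0,0,0]],
    [[0,0,0],[0,0,0]],
    [[0,0,0],[0,0,0]],
    [[0,0,0],[0,0,0]]
  ]
}}

```text
time_s: 19.38
eef_pos: [451.7, -181.3, 265.2]
ee_rot: [-0.001, 0.83, 0.558, -0.0]
force: [0.1, 0.7, -0.9]
grip_width: 0.998
```

```bash
python3 - <<'E'
from h import *
s,im=look('w11',dict(prism=76,pad=16,ball=100,plinth=57,board=12))
E
```

```text
tcp [ 451.7 -181.3  265.2] yaw x-axis 67.77
prism 0.7 [332. 201.] [ 517.7 -119.6   76. ]
pad 0.68 [326. 182.] [ 515.8 -112.4   16. ]
pad 0.53 [172. 235.] [ 508.1 -318.9   16. ]
ball 0.7 [353. 232.] [ 546.9 -112.2  100. ]
plinth 0.85 [171. 234.] [ 492.9 -302.1   57. ]
board 0.95 [256. 187.] [ 491.2 -194.9   12. ]
```

View pics/w11.png

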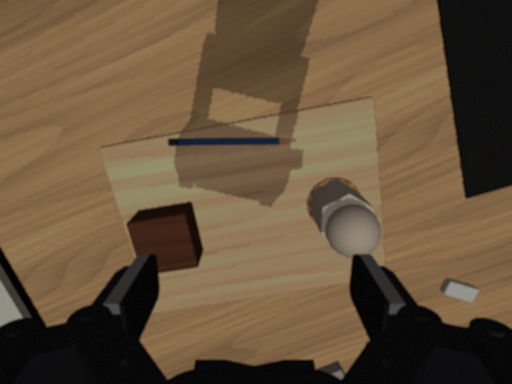

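The ball sits on the prism at (353,231) and the plinth top is around (168,240); the pencil lies at (225,142).

```bash
python3 - <<'E'
from h import *;import pickle
im=np.load('pics/w11.npy');s=pickle.load(open('pics/w11.pkl','rb'))
for p in [(165,240),(175,250),(150,215),(170,212),(196,240)]: print(p,im[p[1],p[0]])
for t in (8,12,16):
    W,_=face(im,s,(168,245),57,t);print(hexfit(W,70,4),len(W))
r=hexfit(face(im,s,(168,245),57,12)[0],70,4)
d=np.array([546.6,-112.5])-r[0];print(np.hypot(*d),'board y dir deg',np.degrees(np.arctan2(d[1],d[0])),'mid',r[0]+d/2)
c=lambda p:sphere
E
```

```text
(165, 240) [59 32 18]
(175, 250) [62 34 22]
(150, 215) [25 14  8]
(170, 212) [25 11  7]
(196, 240) [21 10  9]
(array([ 502. , -316.8]), np.float64(17.3), 'shrink', np.float64(2.8), 'rms', np.float64(5.13)) 208
(array([ 502. , -316.7]), np.float64(17.4), 'shrink', np.float64(2.5), 'rms', np.float64(5.2)) 208
(array([ 501.8, -316.6]), np.float64(47.5), 'shrink', np.float64(2.1), 'rms', np.float64(4.99)) 213
209.01387513751328 board y dir deg 77.67932342342218 mid [ 524.3 -214.6]
```

```bash
python3 - <<'E'
from h import *;import pickle
im=np.load('pics/w7.npy');s=pickle.load(open('pics/w7.pkl','rb'))
# jar rim disc top at z=89, r 19 
print('rim px guess (418,145)->',atz('wrist',(418,145),89,s).round(1))
W,_=face(im,s,(418,145),89,20);print(circ(W))
go(437,232,180)
E
```

```text
rim px guess (418,145)-> [438.8 230.4  89. ]
(array([439.5, 230.5]), np.float64(17.8))
from [ 451.5 -181.7  265.7] shift [ 377.5 -169.8   85.9] turn z 0 min rows 12 tiltfix deg [-0.05 -0.02 -0.  ]
```

Emit:
{"op": "play_rows", "data": {
  "motion": [
    [[15,-7,2],[0,0,0]],
    [[32,-14.5,4],[0,0,0]],
    [[33,-14.5,4],[0,0,0]],
    [[33,-14.5,4],[0,0,0]],
    [[33,-14.5,4],[0,0,0]],
    [[33,-14.5,6],[0,0,0]],
    [[33,-14.5,8],[0,0,0]],
    [[33,-14.5,10],[0,0,0]],
    [[33,-14.5,12],[0,0,0]],
    [[33,-14.5,12],[0,0,0]],
    [[33,-14.5,12],[0,0,0]],
    [[22,-10,6],[0,0,0]],
    [[11,-5,2],[0,0,0]],
    [[0,0,0],[0,0,0]],
    [[0,0,0],[0,0,0]],
    [[0,0,0],[0,0,0]]
  ]
}}

```text
time_s: 21.02
eef_pos: [440.0, 229.0, 180.6]
ee_rot: [0.0, 0.831, 0.557, 0.0]
force: [-0.3, -1.0, 0.1]
grip_width: 0.997
```

```bash
python3 - <<'E'
from h import *
s,im=look('w12',dict(jar=89,cylinder=79,tape=28))
px=proj('wrist',[439.5,230.5,89],s)[0].astype(int);print(px,im[px[1],px[0]])
for t in (12,20,30): print(circ(face(im,s,px,89,t)[0]))
go(439.5,230.5,22)
E
```

```text
tcp [440.  229.  180.6] yaw x-axis 67.68
jar 0.88 [261. 182.] [431.8 237.3  89. ]
cylinder 0.82 [401. 257.] [537.7 319.7  79. ]
tape 0.97 [382. 152.] [463.5 343.5  28. ]
[255 194] [185 106  77]
(array([439.2, 230.3]), np.float64(17.5))
(array([438.9, 230.3]), np.float64(18.1))
(array([433.4, 231.4]), np.float64(21.8))
from [439.9 229.2 180.5] shift [  1.   -1.  158.5] turn z 0 min rows 5 tiltfix deg [ 0.03 -0.02  0.  ]
```

Jar rim centre is (439,230.4). I'm descending with the TCP to z≈26 so the gripper body stays clear of the rim.

Emit:
{"op": "play_rows", "data": {
  "motion": [
    [[0.8,-1.2,25],[0,0,0]],
    [[0,0,35],[0,0,0]],
    [[0,0,35],[0,0,0]],
    [[0,0,35],[0,0,0]],
    [[0,0,18],[0,0,0]],
    [[0,0,6],[0,0,0]],
    [[0,0,0],[0,0,0]],
    [[0,0,0],[0,0,0]]
  ]
}}

```text
time_s: 21.88
eef_pos: [439.6, 231.2, 27.2]
ee_rot: [0.0, 0.83, 0.557, 0.001]
force: [0.1, -0.7, 0.7]
grip_width: 0.995
```

Emit:
{"op": "play_rows", "data": {
  "motion": [
    [[0,0,0],[0,0,0]],
    [[0,0,0],[0,0,0]],
    [[0,0,0],[0,0,0]],
    [[0,0,0],[0,0,0]],
    [[0,0,0],[0,0,0]],
    [[0,0,0],[0,0,0]],
    [[0,0,0],[0,0,0]],
    [[0,0,0],[0,0,0]]
  ],
  "fingers": 40,
  "squeeze": 40
}}

```text
time_s: 22.55
eef_pos: [439.4, 231.4, 27.4]
ee_rot: [0.0, 0.83, 0.557, 0.001]
force: [-1.3, 0.5, 6.9]
grip_width: 0.59
```

Emit:
{"op": "play_rows", "data": {
  "motion": [
    [[0,0,-5],[0,0,0]],
    [[0,0,-20],[0,0,0]],
    [[0,0,-35],[0,0,0]],
    [[0,0,-35],[0,0,0]],
    [[0,0,-35],[0,0,0]],
    [[0,0,-35],[0,0,0]],
    [[0,0,-15],[0,0,0]],
    [[0,0,-5],[0,0,0]],
    [[0,0,0],[0,0,0]],
    [[0,0,0],[0,0,0]]
  ]
}}

```text
time_s: 23.38
eef_pos: [438.2, 231.1, 210.0]
ee_rot: [-0.0, 0.83, 0.557, -0.001]
force: [-1.1, 0.1, -3.0]
grip_width: 0.594
```

```bash
python3 - <<'E'
from h import *
go(515,-322,210)
s,im=look('w13',dict(jar=280))
E
```

```text
from [438.2 231.1 210. ] shift [-4.827e+02  2.807e+02  1.000e-01] turn z 0 min rows 15 tiltfix deg [-0.09  0.07  0.  ]
tcp [438.2 231.1 210. ] yaw x-axis 67.73
jar 0.92 [254. 288.] [411.3 241.9 280. ]
```

Emit:
{"op": "play_rows", "data": {
  "motion": [
    [[-14,8,0],[0,0,0]],
    [[-28,16.5,0],[0,0,0]],
    [[-30,17.5,0],[0,0,0]],
    [[-30,17.5,0],[0,0,0]],
    [[-30,17.5,0],[0,0,0]],
    [[-30,17.5,0],[0,0,0]],
    [[-30,17.5,0],[0,0,0]],
    [[-30,17.5,0],[0,0,0]],
    [[-30,17.5,0],[0,0,0]],
    [[-30,17.5,0],[0,0,0]],
    [[-30,17.5,0],[0,0,0]],
    [[-30,17.5,0],[0,0,0]],
    [[-30,17.5,0],[0,0,0]],
    [[-30,17.5,0],[0,0,0]],
    [[-30,17.5,0],[0,0,0]],
    [[-30,17,0],[0,0,0]],
    [[-20,11.5,0],[0,0,0]],
    [[0,0,0],[0,0,0]],
    [[0,0,0],[0,0,0]],
    [[0,0,0],[0,0,0]]
  ]
}}

```text
time_s: 25.15
eef_pos: [515.5, -320.4, 210.0]
ee_rot: [-0.001, 0.83, 0.557, -0.0]
force: [0.0, -0.6, -2.0]
grip_width: 0.593
```

```bash
python3 - <<'E'
from h import *
s,im=look('w14',dict(plinth=57,jar=280))
x,y=proj('wrist',[502,-317,57],s)[0].astype(int);print(x,y)
cv2.imwrite('pics/w14c.png',cv2.resize(im[:300,max(x-130,0):x+130,::-1],None,fx=2,fy=2,interpolation=cv2.INTER_CUBIC));print(max(x-130,0))
for t in (8,12,16):
    print(hexfit(face(im,s,(x,y),57,t)[0],70,4))
E
```

```text
tcp [ 515.5 -320.4  210. ] yaw x-axis 67.74
plinth 0.72 [254. 155.] [ 498.  -313.1   57. ]
jar 0.71 [257. 285.] [ 488.1 -308.8  280. ]
251 160
121
(array([ 502.6, -318.1]), np.float64(47.3), 'shrink', np.float64(2.2), 'rms', np.float64(6.16))
(array([ 501.7, -317.8]), np.float64(17.9), 'shrink', np.float64(1.5), 'rms', np.float64(5.77))
(array([ 502.1, -317.9]), np.float64(48.3), 'shrink', np.float64(1.3), 'rms', np.float64(5.71))
```

View pics/w14c.png

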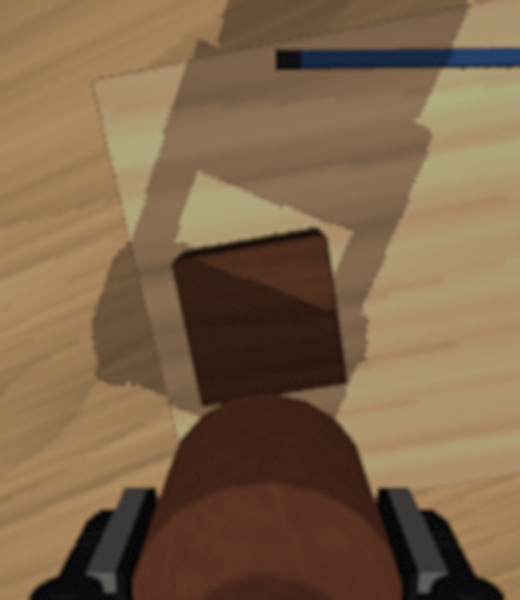

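The crop shows the plinth's top face with corners near (177,265), (326,239), (345,382) and (203,405), and the jar held below it.

```bash
python3 - <<'E'
from h import *;import pickle
s=pickle.load(open('pics/w14.pkl','rb'))
C=np.array([(177,265),(326,239),(345,382),(203,405)])/2+[121,0]-.25
W=np.array([atz('wrist',p,57,s)[:2] for p in C]);c=W.mean(0)
print(c.round(1),np.hypot(*np.diff(W[[0,1,2,3,0]],axis=0).T).round(1),[round(float(np.degrees(np.arctan2(*d[::-1]))),1) for d in np.diff(W[[0,1,2,3,0]],axis=0)])
for pad in [(546.6,-112.5)]:
    d=np.array(pad)-c;print(np.hypot(*d).round(1),np.degrees(np.arctan2(d[1],d[0])).round(1),(c+d/2).round(1))
# held jar: rim disc centre estimate
im=np.load('pics/w14.npy')
go(*c,105)
E
```

```text
[ 503.4 -317.4] [66.4 66.3 67.5 66.2] [77.5, -13.0, -102.6, 166.0]
209.4 78.1 [ 525. -215.]
from [ 515.8 -320.1  211. ] shift [ -2.3 -12.5 106. ] turn z 0 min rows 3 tiltfix deg [-0.03 -0.01 -0.  ]
```

Emit:
{"op": "play_rows", "data": {
  "motion": [
    [[-1,-6,10],[0,0,0]],
    [[-1.3,-6.5,25],[0,0,0]],
    [[0,0,30],[0,0,0]],
    [[0,0,30],[0,0,0]],
    [[0,0,20],[0,0,0]],
    [[0,0,8],[0,0,0]],
    [[0,0,3],[0,0,0]],
    [[0,0,0],[0,0,0]],
    [[0,0,0],[0,0,0]],
    [[0,0,0],[0,0,0]]
  ]
}}

```text
time_s: 26.13
eef_pos: [503.9, -318.9, 86.7]
ee_rot: [0.001, 0.83, 0.557, 0.0]
force: [0.1, 0.3, -1.9]
grip_width: 0.594
```

Emit:
{"op": "play_rows", "data": {
  "motion": [
    [[0,0,1],[0,0,0]],
    [[0,0,0],[0,0,0]],
    [[0,0,0],[0,0,0]]
  ]
}}

```text
time_s: 26.38
eef_pos: [503.4, -318.6, 84.5]
ee_rot: [0.0, 0.83, 0.557, 0.0]
force: [0.1, 0.1, -1.6]
grip_width: 0.598
```

Emit:
{"op": "play_rows", "data": {
  "motion": [
    [[0,0,1],[0,0,0]],
    [[0,0,0],[0,0,0]],
    [[0,0,0],[0,0,0]]
  ]
}}

```text
time_s: 26.63
eef_pos: [503.3, -318.5, 83.1]
ee_rot: [-0.0, 0.83, 0.557, -0.0]
force: [-0.7, 0.3, -1.1]
grip_width: 0.596
```

Emit:
{"op": "play_rows", "data": {
  "motion": [
    [[0.9,-0.4,1],[0,0,0]],
    [[0,0,0],[0,0,0]],
    [[0,0,0],[0,0,0]]
  ]
}}

```text
time_s: 26.88
eef_pos: [503.2, -317.4, 82.1]
ee_rot: [-0.0, 0.83, 0.557, -0.0]
force: [0.4, -0.2, -1.8]
grip_width: 0.593
```

Emit:
{"op": "play_rows", "data": {
  "motion": [
    [[0,0,0.7],[0,0,0]],
    [[0,0,0],[0,0,0]],
    [[0,0,0],[0,0,0]]
  ]
}}

```text
time_s: 27.13
eef_pos: [503.2, -317.5, 81.4]
ee_rot: [-0.0, 0.83, 0.557, -0.0]
force: [1.1, -0.9, -1.8]
grip_width: 0.587
```

Emit:
{"op": "play_rows", "data": {
  "motion": [
    [[0,0,0.7],[0,0,0]],
    [[0,0,0],[0,0,0]],
    [[0,0,0],[0,0,0]]
  ]
}}

```text
time_s: 27.38
eef_pos: [503.2, -317.5, 80.7]
ee_rot: [-0.0, 0.83, 0.557, -0.0]
force: [1.5, 1.1, -1.3]
grip_width: 0.593
```

Emit:
{"op": "play_rows", "data": {
  "motion": [
    [[0,0,0.7],[0,0,0]],
    [[0,0,0],[0,0,0]],
    [[0,0,0],[0,0,0]]
  ]
}}

```text
time_s: 27.63
eef_pos: [503.3, -317.6, 80.4]
ee_rot: [0.0, 0.83, 0.557, 0.0]
force: [-0.7, -0.2, 3.1]
grip_width: 0.595
```

Emit:
{"op": "play_rows", "data": {
  "motion": [
    [[0,0,0.5],[0,0,0]],
    [[0,0,0],[0,0,0]],
    [[0,0,0],[0,0,0]]
  ]
}}

```text
time_s: 27.88
eef_pos: [503.3, -317.6, 80.4]
ee_rot: [0.0, 0.83, 0.557, 0.0]
force: [-2.9, 2.7, 7.1]
grip_width: 0.592
```

Contact, so I'm releasing the jar and rising.

Emit:
{"op": "play_rows", "data": {
  "motion": [
    [[0,0,0],[0,0,0]],
    [[0,0,0],[0,0,0]],
    [[0,0,0],[0,0,0]],
    [[0,0,0],[0,0,0]],
    [[0,0,0],[0,0,0]],
    [[0,0,0],[0,0,0]],
    [[0,0,0],[0,0,0]]
  ],
  "fingers": 85
}}

```text
time_s: 28.47
eef_pos: [503.3, -317.5, 79.5]
ee_rot: [-0.0, 0.83, 0.557, -0.0]
force: [-0.3, 0.6, 1.0]
grip_width: 0.998
```

Emit:
{"op": "play_rows", "data": {
  "motion": [
    [[0,0,-8],[0,0,0]],
    [[0,0,-25],[0,0,0]],
    [[0,0,-35],[0,0,0]],
    [[0,0,-35],[0,0,0]],
    [[0,0,-25],[0,0,0]],
    [[0,0,-7],[0,0,0]],
    [[0,0,0],[0,0,0]],
    [[0,0,0],[0,0,0]],
    [[0,0,0],[0,0,0]]
  ]
}}

```text
time_s: 29.22
eef_pos: [502.8, -317.1, 212.9]
ee_rot: [-0.001, 0.83, 0.557, -0.0]
force: [0.4, 1.0, -0.5]
grip_width: 0.998
```

```bash
python3 - <<'E'
from h import *
s,im=look('w15',dict(plinth=57,jar=142))
px=proj('wrist',[503.4,-317.4,142],s)[0].astype(int);print(px,im[px[1],px[0]])
for t in (12,20,30): print(circ(face(im,s,px,142,t)[0]))
go(562,321.6,215)
E
```

```text
tcp [ 502.8 -317.1  212.9] yaw x-axis 67.73
plinth 0.79 [257. 149.] [ 481.5 -305.4   57. ]
jar 0.9 [258. 189.] [ 492.3 -310.3  142. ]
jar 0.41 [259. 146.] [ 466.  -298.8  142. ]
[254 206] [87 47 32]
(array([ 498.9, -317.6]), np.float64(19.9))
(array([ 497. , -315.6]), np.float64(23.1))
(array([ 480.5, -325.4]), np.float64(30.8))
from [ 503.  -317.3  213.3] shift [ 613.6 -187.5   -0.8] turn z 0 min rows 17 tiltfix deg [-0.12 -0.05  0.  ]
```

Emit:
{"op": "play_rows", "data": {
  "motion": [
    [[17,-5,0],[0,0,0]],
    [[33,-10,0],[0,0,0]],
    [[36,-11,0],[0,0,0]],
    [[36,-11,0],[0,0,0]],
    [[36,-11,0],[0,0,0]],
    [[36,-11,0],[0,0,0]],
    [[36,-11,0],[0,0,0]],
    [[36,-11,0],[0,0,0]],
    [[36,-11,0],[0,0,0]],
    [[36,-11,0],[0,0,0]],
    [[36,-11,0],[0,0,0]],
    [[36,-11,0],[0,0,0]],
    [[36,-11,0],[0,0,0]],
    [[36,-11,0],[0,0,0]],
    [[36,-11,0],[0,0,0]],
    [[36,-11,0],[0,0,0]],
    [[36,-11,0],[0,0,0]],
    [[23.6,-7.5,0],[0,0,0]],
    [[0,0,0],[0,0,0]],
    [[0,0,0],[0,0,0]]
  ]
}}

```text
time_s: 31.03
eef_pos: [561.8, 322.2, 213.3]
ee_rot: [-0.0, 0.83, 0.558, -0.001]
force: [-0.0, -1.1, -0.0]
grip_width: 0.994
```

```bash
python3 - <<'E'
from h import *
go(562,321.6,140)
E
```

```text
from [561.8 322.2 213.3] shift [-0.4  0.5 73.3] turn z 0 min rows 2 tiltfix deg [-0.07  0.07  0.  ]
```

```bash
python3 - <<'E'
from h import *
s,im=look('w16',dict(cylinder=79,brick=32,tape=28))
px=proj('wrist',[562,321.6,79],s)[0].astype(int);print(px,im[px[1],px[0]])
for t in (12,20,30): print(circ(face(im,s,px,79,t)[0]))
go(562,321.6,26)
E
```

```text
tcp [561.8 322.2 213.3] yaw x-axis 67.84
cylinder 0.56 [255. 173.] [555.5 325.   79. ]
brick 0.84 [170. 202.] [561.8 227.8  32. ]
brick 0.74 [211.  45.] [442.4 329.   32. ]
tape 0.74 [211.  41.] [438.3 329.9  28. ]
[253 181] [176 160 144]
(array([561.7, 321.6]), np.float64(20.3))
(array([561.7, 321.6]), np.float64(20.5))
(array([561.6, 321.6]), np.float64(20.8))
from [562.5 320.2 214.6] shift [  1.2  -1.  188.6] turn z 0 min rows 5 tiltfix deg [-0.01  0.02 -0.  ]
```

Emit:
{"op": "play_rows", "data": {
  "motion": [
    [[0,0,20],[0,0,0]],
    [[0,0,35],[0,0,0]],
    [[0,0,35],[0,0,0]],
    [[0,0,20],[0,0,0]],
    [[0,0,0],[0,0,0]],
    [[0,0,0],[0,0,0]],
    [[0,0,0],[0,0,0]],
    [[0,0,0],[0,0,0]]
  ],
  "fingers": 68
}}

```text
time_s: 31.9
eef_pos: [563.3, 321.4, 106.9]
ee_rot: [0.0, 0.83, 0.557, 0.002]
force: [0.1, -0.6, 0.3]
grip_width: 0.797
```

```bash
python3 - <<'E'
from h import *
go(561.7,321.6,24)
E
```

```text
from [563.3 321.4 106.9] shift [-0.6 -1.8 82.9] turn z 0 min rows 3 tiltfix deg [ 0.16 -0.14 -0.  ]
```

Emit:
{"op": "play_rows", "data": {
  "motion": [
    [[-0.4,-1,20],[0,0,0]],
    [[0,0,30],[0,0,0]],
    [[0,0,25],[0,0,0]],
    [[0,0,6],[0,0,0]],
    [[0,0,0],[0,0,0]],
    [[0,0,0],[0,0,0]],
    [[0,0,0],[0,0,0]]
  ]
}}

```text
time_s: 32.48
eef_pos: [562.4, 321.8, 26.0]
ee_rot: [0.0, 0.83, 0.557, 0.002]
force: [-0.9, -1.0, 1.0]
grip_width: 0.797
```

Emit:
{"op": "play_rows", "data": {
  "motion": [
    [[0,0,0],[0,0,0]],
    [[0,0,0],[0,0,0]],
    [[0,0,0],[0,0,0]],
    [[0,0,0],[0,0,0]],
    [[0,0,0],[0,0,0]],
    [[0,0,0],[0,0,0]],
    [[0,0,0],[0,0,0]],
    [[0,0,0],[0,0,0]]
  ],
  "fingers": 30,
  "squeeze": 40
}}

```text
time_s: 33.15
eef_pos: [561.8, 321.6, 25.1]
ee_rot: [0.0, 0.83, 0.557, 0.001]
force: [-0.3, -0.3, 7.0]
grip_width: 0.506
```

Emit:
{"op": "play_rows", "data": {
  "motion": [
    [[0,0,-5],[0,0,0]],
    [[0,0,-20],[0,0,0]],
    [[0,0,-35],[0,0,0]],
    [[0,0,-35],[0,0,0]],
    [[0,0,-35],[0,0,0]],
    [[0,0,-35],[0,0,0]],
    [[0,0,-25],[0,0,0]],
    [[0,0,-10],[0,0,0]],
    [[0,0,0],[0,0,0]],
    [[0,0,0],[0,0,0]]
  ]
}}

```text
time_s: 33.98
eef_pos: [560.8, 321.2, 222.0]
ee_rot: [-0.0, 0.83, 0.557, -0.001]
force: [-0.2, -0.8, -2.2]
grip_width: 0.503
```

```bash
python3 - <<'E'
from h import *
go(525,-215,220)
E
```

```text
from [560.8 321.2 222. ] shift [-509.8  170.1    2.5] turn z 0 min rows 15 tiltfix deg [-0.09  0.08  0.  ]
```

Emit:
{"op": "play_rows", "data": {
  "motion": [
    [[-15,5,0],[0,0,0]],
    [[-29.8,10,0],[0,0,0]],
    [[-33,11,0],[0,0,0]],
    [[-33,11,0],[0,0,0]],
    [[-33,11,0],[0,0,0]],
    [[-33,11,0],[0,0,0]],
    [[-33,11,0],[0,0,0]],
    [[-33,11,0],[0,0,0]],
    [[-33,11,0],[0,0,0]],
    [[-33,11,0],[0,0,0]],
    [[-33,11,0],[0,0,0]],
    [[-33,11,0],[0,0,0]],
    [[-33,11,0],[0,0,0]],
    [[-33,11,0],[0,0,0]],
    [[-33,11,0],[0,0,0]],
    [[-24,8,0],[0,0,0]],
    [[-12,4,0],[0,0,0]],
    [[0,0,0],[0,0,0]],
    [[0,0,0],[0,0,0]],
    [[0,0,0],[0,0,0]]
  ]
}}

```text
time_s: 35.65
eef_pos: [525.3, -213.4, 222.7]
ee_rot: [-0.001, 0.83, 0.558, -0.0]
force: [0.1, -0.8, -1.1]
grip_width: 0.505
```

```bash
python3 - <<'E'
from h import *
s,im=look('w17',dict(plinth=57,pad=16,jar=142,ball=100))
go(525,-215,60)
E
```

```text
tcp [ 525.3 -213.4  222.7] yaw x-axis 67.79
plinth 0.64 [172. 167.] [ 490.5 -284.1   57. ]
pad 0.91 [323. 142.] [ 532.4 -137.8   16. ]
jar 0.79 [131. 209.] [ 497.6 -297.5  142. ]
jar 0.74 [324. 136.] [ 500.3 -152.5  142. ]
ball 0.69 [380. 161.] [ 545.6 -111.2  100. ]
from [ 525.5 -214.   223.6] shift [-1.100e+00 -1.000e-01  1.636e+02] turn z 0 min rows 5 tiltfix deg [ 0. -0. -0.]
```

View pics/w17.png

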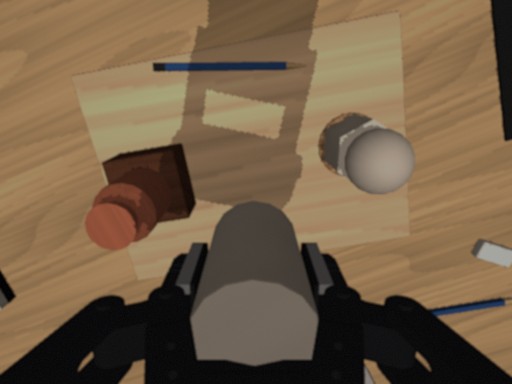

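The jar stands on the plinth (rim at (111,226)), the ball is on the prism (379,161), and the board corners are at about (74,75), (398,12) and (409,235). I'll cross-check the midpoint and the placed pieces.

```bash
python3 - <<'E'
from h import *;import pickle
im=np.load('pics/w17.npy');s=pickle.load(open('pics/w17.pkl','rb'))
W=np.array([atz('wrist',p,12,s)[:2] for p in [(74,75),(398,12),(409,235)]])
print('corners',W.round(1),'sides',np.hypot(*np.diff(W,axis=0).T).round(1),'centre',((W[0]+W[2])/2).round(1))
for t in (20,30,40): print('jar rim',circ(face(im,s,(111,226),142,t)[0]))
# ball
from scipy.optimize import least_squares
P=[(346,160),(413,160),(379,193),(403,137),(355,184),(403,184)]
O=[ray('wrist',p,s) for p in P];o=O[0][0];D=np.array([d/np.linalg.norm(d) for _,d in O])
f=lambda p:np.linalg.norm(np.cross(np.array([*p,100])-o,D),axis=1)-27
a=least_squares(f,[545,-112]);print('ball',a.x.round(1),f(a.x).round(1))
E
```

```text
corners [[ 374.8 -346.9]
 [ 442.5  -31.7]
 [ 673.9  -79.4]] sides [322.4 236.2] centre [ 524.3 -213.2]
jar rim (array([ 503.4, -318.7]), np.float64(18.2))
jar rim (array([ 506.3, -355.3]), np.float64(36.2))
jar rim (array([ 519.2, -372.1]), np.float64(60.7))
ball [ 544.4 -112.4] [-1.8 -1.3 -0.5 -1.5 -0.8 -0.2]
```

Emit:
{"op": "play_rows", "data": {
  "motion": [
    [[-0.8,0,15],[0,0,0]],
    [[0,0,30],[0,0,0]],
    [[0,0,35],[0,0,0]],
    [[0,0,35],[0,0,0]],
    [[0,0,30],[0,0,0]],
    [[0,0,25],[0,0,0]],
    [[0,0,10],[0,0,0]],
    [[0,0,3],[0,0,0]],
    [[0,0,0],[0,0,0]],
    [[0,0,0],[0,0,0]],
    [[0,0,0],[0,0,0]]
  ]
}}

```text
time_s: 36.82
eef_pos: [525.9, -216.0, 42.3]
ee_rot: [0.001, 0.83, 0.557, 0.001]
force: [0.6, -0.3, -1.3]
grip_width: 0.509
```

Emit:
{"op": "play_rows", "data": {
  "motion": [
    [[0,0,1],[0,0,0]],
    [[0,0,0],[0,0,0]],
    [[0,0,0],[0,0,0]]
  ]
}}

```text
time_s: 37.07
eef_pos: [525.2, -215.7, 40.0]
ee_rot: [0.0, 0.83, 0.557, 0.0]
force: [0.5, 0.4, -2.3]
grip_width: 0.509
```

Emit:
{"op": "play_rows", "data": {
  "motion": [
    [[0.8,-0.4,2],[0,0,0]],
    [[0,0,2],[0,0,0]],
    [[0,0,0],[0,0,0]],
    [[0,0,0],[0,0,0]]
  ]
}}

```text
time_s: 37.4
eef_pos: [524.9, -214.6, 35.3]
ee_rot: [-0.0, 0.83, 0.557, -0.0]
force: [-0.1, -0.0, -1.8]
grip_width: 0.51
```

Emit:
{"op": "play_rows", "data": {
  "motion": [
    [[0,0,0.7],[0,0,0]],
    [[0,0,0],[0,0,0]],
    [[0,0,0],[0,0,0]]
  ]
}}

```text
time_s: 37.65
eef_pos: [524.9, -214.7, 34.8]
ee_rot: [-0.0, 0.83, 0.557, -0.0]
force: [1.3, 0.2, -1.2]
grip_width: 0.507
```

Emit:
{"op": "play_rows", "data": {
  "motion": [
    [[0,0,0.7],[0,0,0]],
    [[0,0,0],[0,0,0]],
    [[0,0,0],[0,0,0]]
  ]
}}

```text
time_s: 37.9
eef_pos: [524.9, -214.7, 34.1]
ee_rot: [-0.0, 0.83, 0.557, -0.0]
force: [0.2, 0.1, -1.0]
grip_width: 0.506
```

Emit:
{"op": "play_rows", "data": {
  "motion": [
    [[0,0,0.7],[0,0,0]],
    [[0,0,0],[0,0,0]],
    [[0,0,0],[0,0,0]]
  ]
}}

```text
time_s: 38.15
eef_pos: [524.9, -214.7, 33.4]
ee_rot: [-0.0, 0.83, 0.557, -0.0]
force: [-0.8, -0.9, -1.8]
grip_width: 0.504
```

Emit:
{"op": "play_rows", "data": {
  "motion": [
    [[0,0,0.7],[0,0,0]],
    [[0,0,0],[0,0,0]],
    [[0,0,0],[0,0,0]]
  ]
}}

```text
time_s: 38.4
eef_pos: [525.0, -214.7, 33.1]
ee_rot: [0.0, 0.83, 0.557, 0.0]
force: [-1.2, 0.9, 2.9]
grip_width: 0.508
```

Emit:
{"op": "play_rows", "data": {
  "motion": [
    [[0,0,0.4],[0,0,0]],
    [[0,0,0],[0,0,0]],
    [[0,0,0],[0,0,0]]
  ]
}}

```text
time_s: 38.65
eef_pos: [525.1, -214.7, 33.0]
ee_rot: [0.0, 0.83, 0.557, 0.0]
force: [-3.0, 1.9, 6.6]
grip_width: 0.507
```

Emit:
{"op": "play_rows", "data": {
  "motion": [
    [[0,0,0],[0,0,0]],
    [[0,0,0],[0,0,0]],
    [[0,0,0],[0,0,0]],
    [[0,0,0],[0,0,0]],
    [[0,0,0],[0,0,0]],
    [[0,0,0],[0,0,0]],
    [[0,0,0],[0,0,0]]
  ],
  "fingers": 68
}}

```text
time_s: 39.23
eef_pos: [525.0, -214.7, 32.3]
ee_rot: [-0.0, 0.83, 0.557, -0.0]
force: [-0.7, -0.6, 0.7]
grip_width: 0.796
```

Emit:
{"op": "play_rows", "data": {
  "motion": [
    [[0,0,-8],[0,0,0]],
    [[0,0,-25],[0,0,0]],
    [[0,0,-35],[0,0,0]],
    [[0,0,-35],[0,0,0]],
    [[0,0,-35],[0,0,0]],
    [[0,-5,-35],[0,0,0]],
    [[0,-20,-30],[0,0,0]],
    [[0,-20,-20],[0,0,0]],
    [[0,-10,-10],[0,0,0]],
    [[0,0,0],[0,0,0]],
    [[0,0,0],[0,0,0]],
    [[0,0,0],[0,0,0]]
  ]
}}

```text
time_s: 40.23
eef_pos: [474.2, -193.9, 264.5]
ee_rot: [-0.001, 0.83, 0.557, -0.0]
force: [0.7, -0.2, 0.0]
grip_width: 0.799
```

```bash
python3 - <<'E'
from h import *
s,im=look('w18',dict(jar=142,ball=100,cylinder=87))
px=proj('wrist',[525,-214.8,87],s)[0].astype(int);print(px,im[px[1],px[0]])
for t in (12,20,30): print('cyl',circ(face(im,s,px,87,t)[0]))
px=proj('wrist',[503.4,-318,142],s)[0].astype(int);print(px)
for t in (12,20): print('jar',circ(face(im,s,px,142,t)[0]))
for n in ('brick','tape'):
  im2=ctrl.capture('scene') 
  r=ctrl.spot_in('scene',n)[0];print(n,r['p'],np.array(r['position'])*[512,384])
a=ctrl.capture('side');cv2.imwrite('pics/fin.png',np.hstack([im[:,:,::-1],a[:,:,::-1]])[:, :, :] if 0 else cv2.resize(np.vstack([im,a]),None,fx=.78,fy=.78)[:,:,::-1])
E
```

```text
tcp [ 474.2 -193.9  264.5] yaw x-axis 67.73
jar 0.27 [180. 205.] [ 467.2 -259.1  142. ]
[254 220] [107  98  87]
cyl (array([ 520.6, -211.1]), np.float64(16.0))
cyl (array([ 519.2, -211.9]), np.float64(17.5))
cyl (array([ 395.5, -184.2]), np.float64(111.6))
[138 263]
jar (array([ 500.2, -320.1]), np.float64(14.4))
jar (array([ 500.4, -320.3]), np.float64(15.1))
brick 0.77 [325.3248 257.5872]
tape 0.84 [412.1088 257.8944]
```

View pics/fin.png

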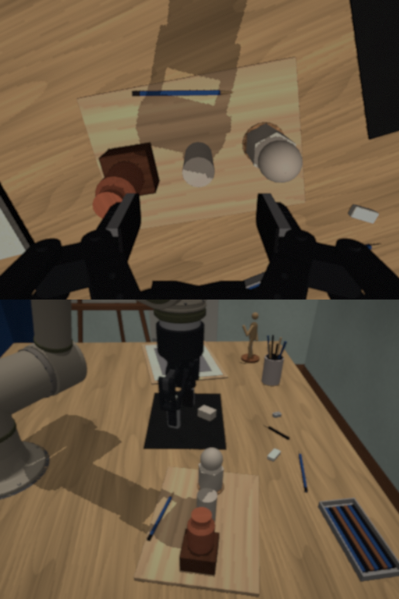

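The final picture shows everything upright. The cylinder's top is at (255,220) against a predicted (254,220), the jar is on the plinth and the ball is on the prism, and the gripper is clear above. Handing in.

```bash
python3 -c "
from rig import ctrl
print(ctrl.sense()['force'].round(1),ctrl.sense()['time_s']);print(ctrl.finish_job())"
```

```text
[0.7 0.3 0. ] 40.6833
the job is handed in; nothing more can be done
None
```

The still life is set up and handed in at about 41 s. I placed the prism on the pad, then the ball on the prism, the jar on the plinth and the cylinder on the board midpoint. Each piece was lowered until it touched (about 7 N or less) and then released.

What the last checks showed:

| Piece | Measured position (mm) | Target (mm) |
|---|---|---|
| Prism | (544.7, -112.0) | pad centre, (546.2, -112.6) to (547.1, -112.7) |
| Ball | (544.4, -112.4) | prism centre (544.7, -112.0) |
| Jar rim | (503.4, -318.7) | plinth centre (503.4, -317.4) |
| Cylinder (released at) | (525.0, -214.7) | midpoint (525, -215) |

- **Prism:** it sits about 2 mm off the pad centre, and I left it there.
- **Midpoint:** rough board corners put it at (524.3, -213.2), up to 2 mm from the value I used. I trusted the plinth and pad measurement more.
- **Final fits:** the last automatic outline fits of the cylinder and jar were spoiled by shadow and the gripper. By eye, the cylinder's top was within a pixel of where it should be.
- **Tape and brick:** the brick was found where it started, within 2 pixels. The tape read about 4 pixels off its first position; I put that down to the network's scatter and did not check it further.
- **End state:** all four pieces were upright in the last picture. The gripper was open and clear, with wrist force under 1 N.

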